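Turn the cover plate over and clamp it for the profile projector

ROBOT

A 6-joint arm with a two-finger parallel gripper is mounted at the origin on the work surface. World frame = base frame: x ahead of the robot, y to its left, z up, the work surface at z = 0. Lengths are in mm, angles in rad, forces in N, time in s.
With the tool pointing down it reaches from about 250 to 775 mm from the base axis. Payload 8.9 kg.
Tool frame: the origin (TCP) lies at the very end of the fingers, on their centre line; the grasp point (between the pads) lies 19 mm behind it; z points along the fingers, y is the direction in which the jaws open and shut (so a half turn about z gives the same grasp; the last joint's range is limited). The gripper opens to 85 mm and grips with 20 to 120 N. Pads are 22 mm wide; open, the fingers measure 114 mm over their backs; the gripper's body (76 mm by 85 mm) begins 54 mm behind the grasp point. The pads swing forward as they close: fully open they stand 13 mm farther back than shut.
Start: joints at [0.978, 0.291, -0.153, 1.127, 0, 1.431], TCP at [230.146, 471.865, 231.305] pointing down, gripper open.
Joint ranges: [-2.52, 2.52], [-0.91, 1.74], [-1.3, 1.37], [-1.96, 2.02], [-1.52, 1.47], [-3.14, 3.14]. Speed limits (rad/s): [2.22, 2.22, 2.79, 3.14, 3.14, 3.14].

INTERFACE

Orientations are given as [roll, pitch, yaw] about the fixed x, y, z axes, in that order (R = Rz(yaw) Ry(pitch) Rx(roll)).
In Python, from station import r gives the robot as it stands.
- The arm moves only by the tool jog_arm, never from a script. Its argument "rows" is a list of rows, each an object with "offset": the shift along the tool's x, y, z in m, a list of three; "twist": the turn about the tool's z in degrees; "fingers": the opening, from 0 (shut) to 1 (fully open). In form: [{"offset": [x, y, z], "twist": twist, "fingers": fingers}, ...]. A call has 1 to 20 rows; each row is the pose to reach, as a shift and turn from the pose commanded when the call began, along the tool's axes at that moment; what a row does not reach only later rows make up. A row lasts 1/12 s, in which the tool goes at most 41.7 mm and 7.16 degrees, less where a joint would pass 70% of its speed; a pose out of reach is approached as far as the arm can. A call with a gripper value outside its range is refused whole. The fingers move at their own pace and stop on an object; "newtons" is the grip in N (left out, the last holds). Time passes only in rows, so rows that repeat a pose let the fingers close. It gives the time, the measured TCP pose, the force and the opening at its end, in the units of the state.
- r.get_obs(): the state, without advancing time (a new reading comes with each control period).
- r.camera(name): name is "scene" or "top" or "wrist"; returns a dict with "image" (384x512x3 uint8, red, green, blue), "vfov" (degrees; the focal length in pixels is half the picture's height over the tangent of half this angle, whatever the lens; pixels are square), "cx", "cy" (the principal point, pixels), "camera_from_world" (4x4, takes a point from world to camera coordinates). Camera axes: x right, y down, z forward; pixel columns grow to the right and rows downward; lengths in mm; the calibration is good to about 2 mm. A picture is of the moment at which its call begins. There is no depth.
- r.finish_job(): hands the job in, once; it reports no verdict.
Trained networks look in the newest picture that a camera, given by its name, has taken for a name from the list of things; names that differ only in an ending like _2 or _b are one class to them, and where a whole thing is asked for, a point or a joint stands for the part that bears it (a point fixed in the world has none). Each returns a list of dicts, best first, with "conf" (0 to 1); they miss things now and then, are a little off and sometimes report something else, mostly with a low value. They report only what shows in the picture. A call takes as long as a camera call. They do not tell look-alikes from the thing itself.
- r.search_frame(target, camera): "point" ([x, y, z] in mm, in world coordinates, good to about 4 mm: the middle of the surface that is visible of it).
- r.outline_of(target, camera): "pixels" (384x512 bool, what is visible of it).
- r.mark_of(target, camera): "point" ([x, y, z] in mm, in world coordinates, good to about 4 mm: a listed point, or the origin of a listed thing).
The state is a dict: "clock": time; "qpos": joint angles; "qvel": joint speeds; "tau": joint torques, N m; "ee_pos": TCP position; "eef_rot": TCP orientation; "wrist_force": force on the tool from outside, world axes, zero at the start; "moment": the same for the moment, N m; "finger_gap": opening from 0.0 (shut) to 1.0 (fully open).
Only numpy, scipy, OpenCV 4.12 (cv2) and the standard library are available. Lean on these libraries where they do the work, as an engineer would, in place of code of your own. Each camera call takes 0.05 s, during which the arm holds its last target. There are 200 camera calls.

TASK

The aluminium cover plate lies with its raised cam profile underneath. Turn it over and lay it on the steel bed between the jaw and the sprung stop, profile up, lengthwise along the track and centred across it, and let go; then slide the jaw along its track to push the plate against the stop's pad until the spring holds the plate with about 5 N (pad pressed in roughly halfway, not bottomed). Never squeeze the plate hard with the jaw, and leave the ring gauge, the jar and the brush where they are.

Things in the scene. Friction and masses are not known exactly. Their poses are not given: they have to be found in the camera images.
- plate: Loose aluminium plate, about 0.12 kg: slab 44 (its x) x 60 (its y) x 14 mm thick with a 6 mm high egg-shaped raised profile, about 30 x 40 mm, on one broad face; the other is plain. Origin: centre of the profile's outer face; z points from profile to plain face (slab at z 6 to 20 mm). Starts on the table (z = 0), profile down, z up; must end z down. It can stand on its 60 x 14 mm edge, 44 mm tall.
- slab (a point): Centre of the plate's 44 x 60 x 14 mm slab, axes as the plate's. All four slab edges stick out past the raised profile and are free to grip. The table for 100 mm around the point x 0.48, y 0.24 m is clear of everything else.
- bed: Fixed steel bed, 110 mm (its x) by 300 mm (its y, along the track) by 30 mm high, flat on top. Origin: centre of its underside, z up. The jaw is at its -y end, the sprung stop at its +y end, and the space between is free.
- bed_top (a point): Centre of the bed's top face, axes as the bed's. The stop is a fixed block with a sprung flat pad, 36 mm wide and 16 mm tall, facing -y at x = 0. The free pad's face is 66 to 92 mm from this point along +y: it differs each time and is not reported; it must be seen or felt. The pad yields 10 mm at 1 N per mm (5 N when pressed in 5 mm), then is hard.
- jaw: Jaw sliding along the bed's y, axes as the bed's. Origin: centre of its underside, on the bed's top face. Steel block 50 (x) x 30 (y) x 18 mm high; its clamping face is 15 mm to +y of the origin. Starts 90 to 120 mm to -y of the bed's centre; it can go to 40 mm past the centre. It slides with 10 N of friction, a little more while it pushes the plate, and stays where left.
- fin (a point): Centre of the black grip fin's top, 52 mm above the jaw's origin; the fin is 30 mm (x) by 12 mm (y) and rises 34 mm from the middle of the block's top.
- ring_gauge: Bystander: steel ring 56 mm across, 18 mm high, on the table; origin at the centre of its underside.
- jar: Bystander: small amber jar with a black cap, 48 mm across, 70 mm high; origin at the centre of its underside.
- brush: Bystander: cleaning brush, 170 mm long, lying along its x; origin under its middle.
Mind the look-alikes: they are no part of the job. What is shaped like the plate but green or yellow is not meant.

How it is judged:
By the outcome, as a careful person would: the job done as asked, in the order asked, and still so for the second after the job is handed in, with the robot touching nothing.
It also fails if it takes over 72 s, if anything falls off the work surface, if the arm or the gripper's body presses on something with over 40 N, if the wrist force passes 120 N, or if a joint passes its speed limit or range.

## Working session

There is one attempt and no reset: what is moved stays moved. The work goes in short steps, Python scripts to look and compute and a tool call to move; the robot and the scene stay as the last step left them, time stands still between calls to the robot, and variables do not carry over. Pictures are saved under pics/ and viewed, on a budget of 10 in all, crops included, one or two more only if the job needs it, and the job is handed in when it is done.

Besides the shell and the picture viewer there is one more tool, called after "Request:" by a JSON object that holds its "name" and its "arguments", one argument or row to a line. jog_arm: Moves the arm, as the interface text tells. Its arguments: {"type":"object","properties":{"rows":{"type":"array","items":{"type":"object","properties":{"offset":{"type":"array","items":{"type":"number"}},"twist":{"type":"number"},"fingers":{"type":"number"}}}},"newtons":{"type":"number"}},"required":["rows"]}

```bash
ls; mkdir -p pics; cat > h.py <<'E'
import numpy as np, cv2
from station import r
def save(c,name,box=None,s=1):
    im=c["image"][:,:,::-1]
    if box: im=im[box[1]:box[3],box[0]:box[2]]
    cv2.imwrite("pics/"+name,cv2.resize(im,None,fx=s,fy=s,interpolation=cv2.INTER_CUBIC))
def K(c):
    f=192/np.tan(np.radians(c["vfov"])/2); return f
def proj(c,P):
    P=np.atleast_2d(P); q=(c["camera_from_world"]@np.c_[P,np.ones(len(P))].T)[:3]
    return np.c_[c["cx"]+K(c)*q[0]/q[2],c["cy"]+K(c)*q[1]/q[2]]
def back(c,uv,z):
    uv=np.atleast_2d(uv); T=np.linalg.inv(c["camera_from_world"])
    d=np.c_[(uv[:,0]-c["cx"])/K(c),(uv[:,1]-c["cy"])/K(c),np.ones(len(uv))]@T[:3,:3].T
    o=T[:3,3]; return o+d*((z-o[2])/d[:,2])[:,None]
E
python3 - <<'E'
from h import *
o=r.get_obs(); print({k:np.round(v,3) for k,v in o.items()})
ims=[]
for n in ["top","scene"]:
    c=r.camera(n); save(c,n+"0.png",s=1.5); print(n,c["vfov"],c["cx"],c["cy"],np.linalg.inv(c["camera_from_world"]).round(2).tolist())
    for t in ["plate","jaw","bed","ring_gauge","jar","brush"]:
        print(t,[(np.round(d["point"]),np.round(proj(c,d["point"])[0]),round(d["conf"],2)) for d in r.search_frame(t,n)])
    for t in ["fin","bed_top","slab","jaw"]:
        print("mark",t,[(np.round(d["point"],1),np.round(proj(c,d["point"])[0]),round(d["conf"],2)) for d in r.mark_of(t,n)])
E
```

```text
pics
{'clock': np.float64(0.0), 'qpos': array([ 0.978,  0.291, -0.154,  1.127, -0.   ,  1.431]), 'qvel': array([-0.001, -0.002,  0.001,  0.001,  0.   , -0.001]), 'tau': array([ 1.0000e-03, -5.3715e+01,  3.3137e+01,  1.6000e-02, -0.0000e+00,
        0.0000e+00]), 'ee_pos': array([229.901, 471.484, 230.733]), 'eef_rot': array([-3.14 , -0.   ,  2.688]), 'wrist_force': array([ 0.893, -0.264,  0.682]), 'moment': array([-0.052, -0.056,  0.003]), 'finger_gap': np.float64(0.997)}
top 53.91734282288712 254.69482273386953 182.0007097404812 [[-0.01, -0.98, 0.19, 362.82], [-1.0, 0.01, 0.01, 155.77], [-0.01, -0.19, -0.98, 1134.97], [0.0, 0.0, 0.0, 1.0]]
plate [(array([624., 236.,  18.]), array([230., 167.]), 0.87), (array([487., 382.,  19.]), array([181., 212.]), 0.75), (array([522., 208.,  22.]), array([239., 200.]), 0.5)]
jaw [(array([ 514., -147.,   48.]), array([361., 200.]), 0.74)]
bed [(array([490., -69.,  30.]), array([334., 210.]), 0.72)]
ring_gauge [(array([706.,  56.,  18.]), array([289., 140.]), 0.59)]
jar [(array([747., 290.,  69.]), array([211., 122.]), 0.6)]
brush [(array([352., 493
[... 871 characters left out ...]
504., -54.,  30.]), array([219., 159.]), 0.76), (array([768., 307.,  66.]), array([249., 276.]), 0.42)]
ring_gauge [(array([710.,  55.,  22.]), array([196., 217.]), 0.77)]
jar [(array([765., 305.,  66.]), array([249., 275.]), 0.64)]
brush [(array([358., 498.,  19.]), array([393., 227.]), 0.59)]
mark fin [(array([ 522.7, -157. ,   79.2]), array([191., 136.]), 0.58)]
mark bed_top [(array([488.9, -60.6,  27.5]), array([221., 156.]), 0.56)]
mark slab [(array([491.2, 381.6,  14. ]), array([333., 234.]), 0.87), (array([630.9, 234. ,  14.2]), array([261., 236.]), 0.78), (array([529.3, 214.6,   7.4]), array([278., 212.]), 0.73)]
mark jaw [(array([ 521.7, -151. ,   28.5]), array([194., 148.]), 0.74)]
```

View pics/top0.png

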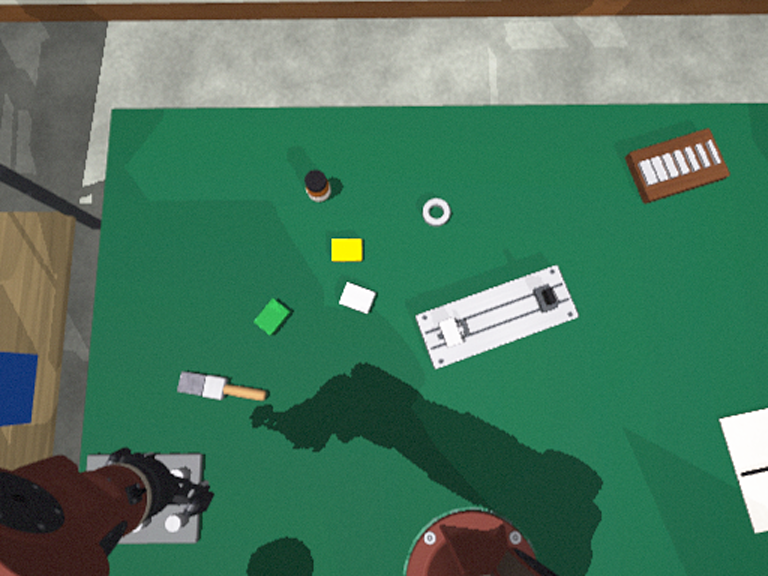

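View pics/scene0.png

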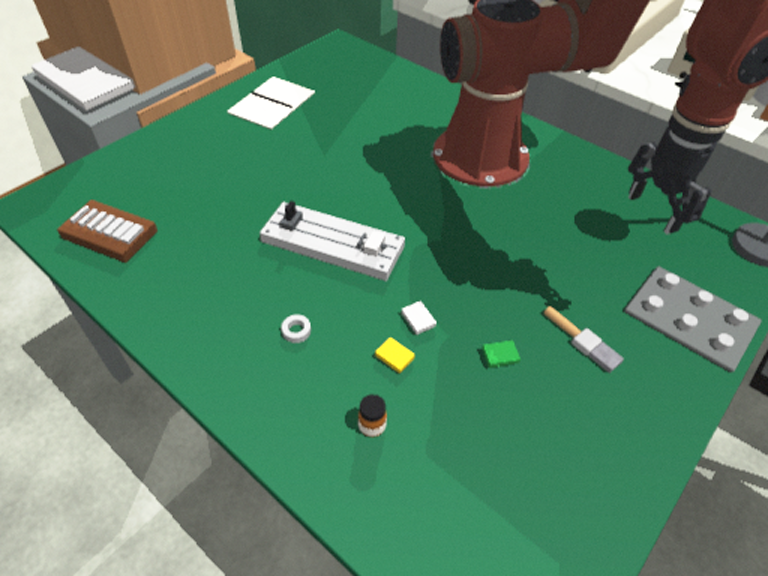

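Three plate-shaped candidates in the top view (native pixels): yellow at (230,167), green at (181,212), and white/aluminium at (239,199). The aluminium one fits. The bed runs across (278–385, 178–245), with the jaw and black fin at about (364,197) and the stop at about (302,220). I'll confirm with a crop and measure orientations.

```bash
python3 - <<'E'
from h import *
c=r.camera("top"); save(c,"crop1.png",(150,130,400,260),3.2)
for t,z,uv in [("plate",20,(239,199)),("bed",30,None)]:
    for d in r.outline_of(t,"top"):
        m=d["pixels"]; ys,xs=np.nonzero(m); P=back(c,np.c_[xs,ys].astype(float),z)[:,:2].astype(np.float32)
        print(t,round(d["conf"],2),(xs.mean(),ys.mean()),cv2.minAreaRect(P))
E
```

```text
plate 0.88 (np.float64(230.53648068669528), np.float64(167.02575107296138)) ((622.7156372070312, 234.69308471679688), (51.99980163574219, 37.322444915771484), 89.60576629638672)
plate 0.74 (np.float64(237.17868338557994), np.float64(198.67398119122257)) ((525.5166015625, 213.9300537109375), (61.94380187988281, 47.10489273071289), 68.75951385498047)
plate 0.69 (np.float64(180.69635627530366), np.float64(211.1174089068826)) ((489.7896728515625, 382.1524353027344), (40.80893325805664, 55.66109848022461), 45.940643310546875)
plate 0.61 (np.float64(332.241940005607), np.float64(210.59125315391086)) ((486.4888916015625, -62.09080505371094), (112.4548568725586, 305.552001953125), 19.303970336914062)
bed 0.68 (np.float64(332.36742973051287), np.float64(210.48884381338743)) ((485.9494934082031, -60.93531799316406), (110.65180969238281, 300.857421875), 19.81463623046875)
```

View pics/crop1.png

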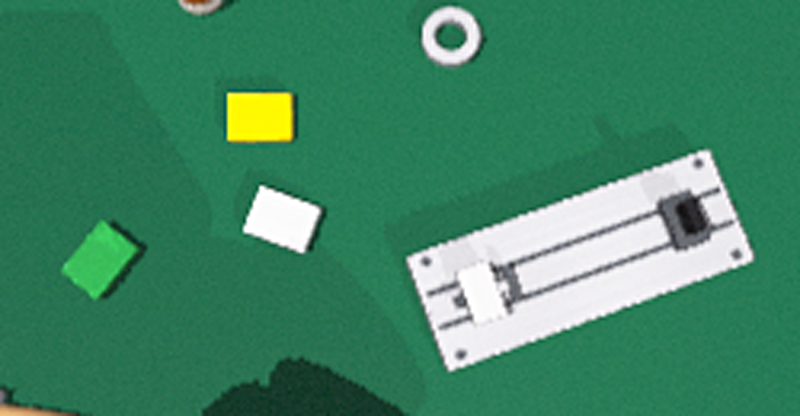

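Confirmed: the white plate at crop (282,218). Its long axis is at about 69°, the bed yaw is about 19.5°, and the jaw is about 99 mm to −y. Next I hover for a wrist view.

```bash
cat >> h.py <<'E'
def goto(P,yawdeg,cur=None,curyaw=None):
    o=r.get_obs(); p=o["ee_pos"] if cur is None else np.array(cur); y=o["eef_rot"][2] if curyaw is None else np.radians(curyaw)
    x=np.array([np.cos(y),np.sin(y),0]); yy=np.array([np.sin(y),-np.cos(y),0])
    d=np.array(P)-p; t=(np.degrees(y)-yawdeg+180)%360-180
    print("offset mm",np.round([d@x,d@yy,-d[2]],1),"twist",round(t,1),"rows>=",np.ceil(max(np.linalg.norm(d)/41.7,abs(t)/7.16)),"t",o["clock"])
E
python3 -c "
from h import *
goto((526,214,200),158.8,(230.1,471.9,231.3))"
```

```text
offset mm [-379.  -102.1   31.3] twist -4.8 rows>= 10.0 t 1.25
```

Request:
{"name": "jog_arm", "arguments": {
  "rows": [
    {"offset": [-0.035, -0.01, 0.003], "twist": -0.5, "fingers": 1},
    {"offset": [-0.07, -0.02, 0.006], "twist": -1, "fingers": 1},
    {"offset": [-0.105, -0.03, 0.009], "twist": -1.5, "fingers": 1},
    {"offset": [-0.14, -0.04, 0.012], "twist": -2, "fingers": 1},
    {"offset": [-0.175, -0.05, 0.015], "twist": -2.5, "fingers": 1},
    {"offset": [-0.21, -0.06, 0.018], "twist": -3, "fingers": 1},
    {"offset": [-0.245, -0.07, 0.021], "twist": -3.5, "fingers": 1},
    {"offset": [-0.28, -0.08, 0.024], "twist": -4, "fingers": 1},
    {"offset": [-0.315, -0.088, 0.027], "twist": -4.5, "fingers": 1},
    {"offset": [-0.35, -0.095, 0.031], "twist": -4.8, "fingers": 1},
    {"offset": [-0.379, -0.102, 0.031], "twist": -4.8, "fingers": 1},
    {"offset": [-0.379, -0.102, 0.031], "twist": -4.8, "fingers": 1},
    {"offset": [-0.379, -0.102, 0.031], "twist": -4.8, "fingers": 1}
  ]
}}

```text
clock: 2.33
ee_pos: [526.9, 212.9, 199.9]
eef_rot: [-3.141, -0.0, 2.769]
wrist_force: [-0.0, -0.6, -0.0]
finger_gap: 1.001
```

```bash
python3 - <<'E'
from h import *
c=r.camera("wrist"); save(c,"w1.png",s=1.5)
print(np.linalg.inv(c["camera_from_world"]).round(2).tolist())
hsv=cv2.cvtColor(c["image"],cv2.COLOR_RGB2HSV)
m=((hsv[:,:,1]<60)&(hsv[:,:,2]>130)).astype(np.uint8)
n,l,s,ce=cv2.connectedComponentsWithStats(m)
for i in range(1,n):
    if s[i,4]>800:
        ys,xs=np.nonzero(l==i); P=back(c,np.c_[xs,ys]*1.,20)[:,:2].astype(np.float32); print(s[i],ce[i].round(),cv2.minAreaRect(P))
E
```

```text
[[0.36, 0.89, 0.26, 460.59], [0.93, -0.35, -0.1, 239.04], [0.0, 0.28, -0.96, 342.53], [0.0, 0.0, 0.0, 1.0]]
[    0   100   147   211 13525] [ 60. 188.] ((474.382568359375, -28.858016967773438), (113.38882446289062, 246.19300842285156), 18.811716079711914)
[ 229  153   59   44 2555] [258. 174.] ((526.9273071289062, 214.79364013671875), (60.27726745605469, 45.38859939575195), 68.6163330078125)
[   0  195   46   62 1336] [ 18. 222.] ((483.333984375, -53.773765563964844), (27.32756805419922, 78.6094741821289), 19.222442626953125)
[166 326  46  38 947] [186. 342.] ((688.6273803710938, 56.38829803466797), (42.50782775878906, 62.5961799621582), 4.025752544403076)
```

View pics/w1.png

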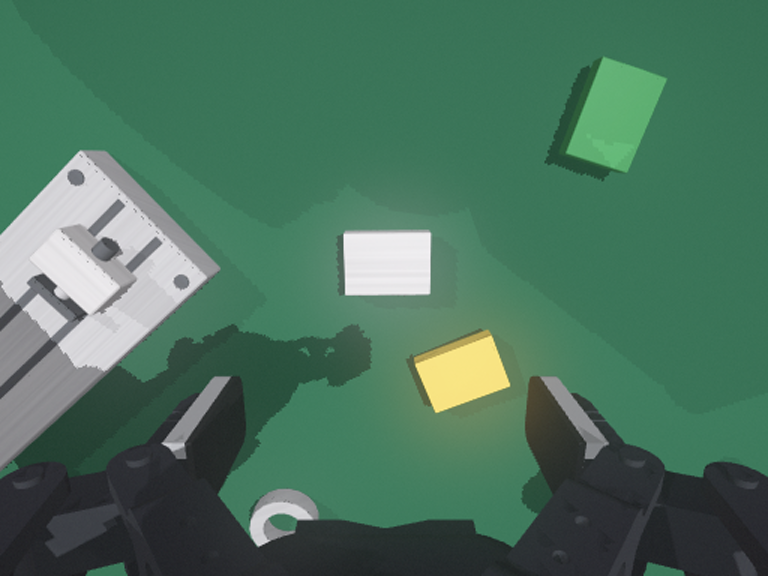

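The wrist view shows the plate at (387,263) in the enlarged picture, which is (526.5, 214.6) at 68.7°. The fingers span its ends, and yellow is at (462,372), clear of them. I grip the ends near the far long edge.

Request:
{"name": "jog_arm", "arguments": {
  "rows": [
    {"offset": [-0.009, 0.001, 0.035], "twist": 0, "fingers": 1},
    {"offset": [-0.017, 0.001, 0.07], "twist": 0, "fingers": 1},
    {"offset": [-0.017, 0.001, 0.105], "twist": 0, "fingers": 1},
    {"offset": [-0.017, 0.001, 0.14], "twist": 0, "fingers": 1},
    {"offset": [-0.017, 0.001, 0.17], "twist": 0, "fingers": 1},
    {"offset": [-0.017, 0.001, 0.185], "twist": 0, "fingers": 0.9},
    {"offset": [-0.017, 0.001, 0.194], "twist": 0, "fingers": 0.85},
    {"offset": [-0.017, 0.001, 0.197], "twist": 0, "fingers": 0.65},
    {"offset": [-0.017, 0.001, 0.197], "twist": 0, "fingers": 0.6},
    {"offset": [-0.017, 0.001, 0.197], "twist": 0, "fingers": 0.6},
    {"offset": [-0.017, 0.001, 0.197], "twist": 0, "fingers": 0.6},
    {"offset": [-0.017, 0.001, 0.197], "twist": 0, "fingers": 0.6}
  ],
  "newtons": 20
}}

```text
clock: 3.38
ee_pos: [543.0, 209.1, 4.5]
eef_rot: [3.141, 0.002, 2.772]
wrist_force: [-0.4, 1.3, -1.1]
finger_gap: 0.698
```

Request:
{"name": "jog_arm", "arguments": {
  "rows": [
    {"offset": [0, 0, -0.01], "twist": 0, "fingers": 0.6},
    {"offset": [0, 0, -0.03], "twist": 0, "fingers": 0.6},
    {"offset": [0, 0, -0.06], "twist": 0, "fingers": 0.6},
    {"offset": [0, 0, -0.08], "twist": 0, "fingers": 0.6},
    {"offset": [0, 0, -0.08], "twist": 0, "fingers": 0.6},
    {"offset": [0, 0, -0.08], "twist": 0, "fingers": 0.6}
  ]
}}

```text
clock: 3.88
ee_pos: [543.5, 209.1, 85.4]
eef_rot: [3.14, 0.003, 2.772]
wrist_force: [-0.3, 0.1, -1.0]
finger_gap: 0.699
```

```bash
python3 - <<'E'
from h import *
w=r.camera("wrist"); s=r.camera("scene")
a=cv2.resize(w["image"][:,:,::-1],None,fx=.9,fy=.9); p=proj(s,[543,209,70])[0].astype(int); print(p)
b=s["image"][p[1]-58:p[1]+58,p[0]-58:p[0]+58,::-1]; b=cv2.resize(b,(345,345),interpolation=cv2.INTER_CUBIC)
cv2.imwrite("pics/lift.png",np.hstack([a[:345],b])[:, -800:]); print(a.shape)
E
```

```text
[275 200]
(346, 461, 3)
```

View pics/lift.png

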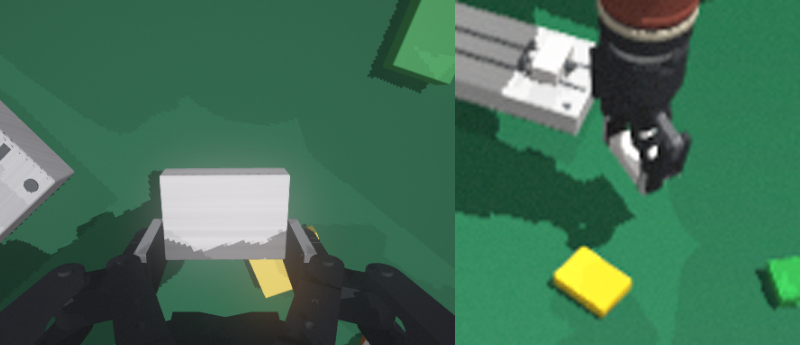

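```bash
python3 - <<'E'
from h import *
w=r.camera("wrist"); f=K(w); print(f)
hsv=cv2.cvtColor(w["image"],cv2.COLOR_RGB2HSV)
m=((hsv[:,:,1]<70)&(hsv[:,:,2]>90)).astype(np.uint8); m[:, :170]=0; m[:,330:]=0
g=w["image"][:,:,0]; print(g[180:300:2,250].tolist())
for row in (200,230,260,280): 
    x=np.nonzero(m[row])[0]; print(row,x.min(),x.max())
o=r.get_obs(); tcp=o["ee_pos"]; y=o["eef_rot"][2]
tx=np.array([np.cos(y),np.sin(y),0]); ty=np.array([np.sin(y),-np.cos(y),0])
# predict for tilt a about pivot: pivot at tcp + z up h; pivot is 17 from centre, far edge 39 along tx, near edge -5
for a in (0,15,30,45,60,75,90):
    a_=np.radians(a); e=np.cos(a_)*tx+np.array([0,0,-np.sin(a_)]); n=np.sin(a_)*tx+np.array([0,0,np.cos(a_)])
    pv=tcp+[0,0,9]
    pts=[pv+39*e+7*n,pv-5*e+7*n,pv+39*e-7*n,pv+39*e+7*n-30*ty,pv+39*e+7*n+30*ty]
    print(a,proj(w,pts).round().tolist())
E
```

```text
318.48705993305106
[80, 82, 82, 94, 154, 160, 159, 180, 216, 219, 220, 220, 220, 219, 219, 219, 220, 219, 218, 219, 219, 220, 221, 221, 220, 220, 222, 220, 219, 217, 216, 216, 218, 217, 217, 217, 220, 220, 215, 212, 213, 215, 220, 222, 219, 219, 216, 148, 149, 150, 151, 150, 150, 148, 115, 85, 85, 83, 83, 79]
200 183 328
230 186 327
260 170 324
280 190 323
0 [[256.0, 185.0], [256.0, 280.0], [256.0, 177.0], [183.0, 185.0], [328.0, 185.0]]
15 [[256.0, 178.0], [256.0, 277.0], [256.0, 179.0], [188.0, 178.0], [323.0, 178.0]]
30 [[256.0, 178.0], [256.0, 273.0], [256.0, 186.0], [192.0, 178.0], [319.0, 178.0]]
45 [[256.0, 183.0], [256.0, 269.0], [256.0, 196.0], [196.0, 183.0], [315.0, 183.0]]
60 [[256.0, 192.0], [256.0, 263.0], [256.0, 210.0], [200.0, 192.0], [312.0, 192.0]]
75 [[256.0, 205.0], [256.0, 258.0], [256.0, 225.0], [202.0, 205.0], [309.0, 204.0]]
90 [[256.0, 219.0], [256.0, 253.0], [256.0, 241.0], [204.0, 219.0], [308.0, 219.0]]
```

The plate is held rigidly level: the side band is at rows 168–176 of the left panel with the face below it. I'll try easing the finger command so it swings down about the pads, near the table.

```bash
cat >> h.py <<'E'
def tilt(bands=True):
    w=r.camera("wrist"); g=w["image"][150:320:4,250,:].astype(int).sum(1)//3; o=r.get_obs()
    print("gap",round(float(o["finger_gap"]),4),"F",o["wrist_force"].round(2),"tcp",o["ee_pos"].round(1),"t",round(o["clock"],2)); print(g.tolist())
    return w
E
python3 -c "
from h import *
tilt()"
```

```text
gap 0.6966 F [-0.29 -0.34 -1.39] tcp [541.5 208.6  82.4] t 4.08
[88, 91, 91, 92, 93, 95, 97, 100, 102, 103, 161, 180, 219, 220, 218, 219, 219, 218, 219, 222, 220, 219, 217, 215, 217, 216, 220, 212, 215, 221, 219, 149, 150, 149, 148, 104, 101, 100, 98, 97, 95, 93, 90]
```

Request:
{"name": "jog_arm", "arguments": {
  "rows": [
    {"offset": [0, 0, 0.02], "twist": 0, "fingers": 0.69},
    {"offset": [0, 0, 0.04], "twist": 0, "fingers": 0.695},
    {"offset": [0, 0, 0.04], "twist": 0, "fingers": 0.698},
    {"offset": [0, 0, 0.04], "twist": 0, "fingers": 0.698}
  ]
}}

```text
clock: 4.42
ee_pos: [540.8, 208.4, 42.0]
eef_rot: [-3.139, -0.003, 2.771]
wrist_force: [0.7, -0.4, -0.9]
finger_gap: 0.702
```

```bash
python3 -c "
from h import *
tilt()"
```

```text
gap 0.7009 F [ 0.44  0.54 -0.4 ] tcp [541.8 208.7  43.1] t 4.47
[89, 90, 90, 91, 93, 96, 97, 100, 104, 104, 162, 178, 219, 220, 219, 219, 220, 218, 220, 222, 220, 220, 217, 215, 216, 217, 220, 213, 215, 221, 219, 189, 151, 149, 149, 83, 79, 99, 98, 94, 94, 93, 89]
```

Request:
{"name": "jog_arm", "arguments": {
  "rows": [
    {"offset": [0, 0, 0], "twist": 0, "fingers": 0.7},
    {"offset": [0, 0, 0], "twist": 0, "fingers": 0.7},
    {"offset": [0, 0, 0], "twist": 0, "fingers": 0.7}
  ]
}}

```text
clock: 4.72
ee_pos: [542.9, 209.0, 44.2]
eef_rot: [3.141, 0.001, 2.772]
wrist_force: [-0.1, 0.4, -0.5]
finger_gap: 0.702
```

```bash
python3 -c "
from h import *
tilt()"
```

```text
gap 0.6993 F [-0.11  0.51 -1.32] tcp [542.8 209.   44. ] t 4.77
[88, 88, 91, 92, 94, 96, 98, 99, 103, 103, 160, 178, 219, 220, 218, 218, 219, 218, 219, 220, 219, 219, 217, 215, 217, 216, 219, 213, 215, 221, 218, 147, 149, 149, 148, 83, 100, 98, 96, 94, 93, 91, 90]
```

Request:
{"name": "jog_arm", "arguments": {
  "rows": [
    {"offset": [0, 0, 0], "twist": 0, "fingers": 0.703},
    {"offset": [0, 0, 0], "twist": 0, "fingers": 0.703},
    {"offset": [0, 0, 0], "twist": 0, "fingers": 0.703}
  ]
}}

```text
clock: 5.02
ee_pos: [542.4, 208.9, 43.6]
eef_rot: [3.141, 0.0, 2.772]
wrist_force: [0.2, 0.8, 0.1]
finger_gap: 0.7
```

```bash
python3 -c "
from h import *
tilt()"
```

```text
gap 0.6981 F [ 0.15 -0.72 -0.23] tcp [542.4 208.9  43.5] t 5.07
[102, 101, 101, 102, 101, 102, 103, 102, 103, 104, 105, 106, 108, 108, 110, 111, 113, 114, 115, 153, 227, 224, 224, 224, 225, 224, 167, 156, 144, 144, 144, 144, 181, 141, 141, 144, 142, 141, 138, 120, 109, 106, 104]
```

It swung. I'll look before tightening.

```bash
python3 - <<'E'
from h import *
w=r.camera("wrist"); s=r.camera("scene")
a=cv2.resize(w["image"][:,:,::-1],None,fx=.9,fy=.9)[:345]; p=proj(s,[543,209,40])[0].astype(int)
b=s["image"][p[1]-50:p[1]+50,p[0]-50:p[0]+50,::-1]; b=cv2.resize(b,(335,345),interpolation=cv2.INTER_CUBIC)
cv2.imwrite("pics/swung.png",np.hstack([a,b]))
E
```

```text
(no output)
```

View pics/swung.png

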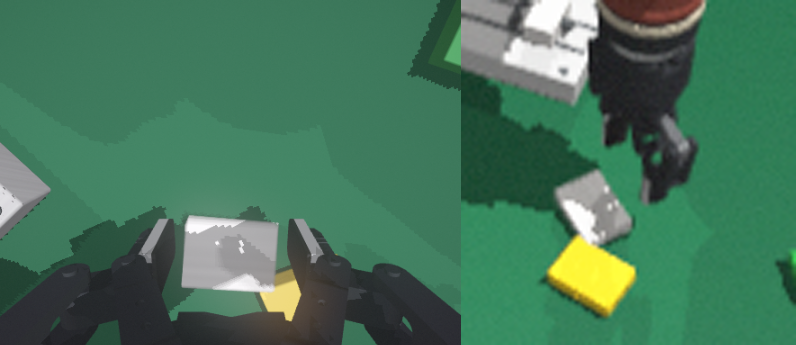

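It slipped out and lies on the table by the yellow piece. I'll rise and look.

Request:
{"name": "jog_arm", "arguments": {
  "rows": [
    {"offset": [0, 0, -0.03], "twist": 0, "fingers": 0.8},
    {"offset": [0, 0, -0.065], "twist": 0, "fingers": 1},
    {"offset": [0, 0, -0.1], "twist": 0, "fingers": 1},
    {"offset": [0, 0, -0.13], "twist": 0, "fingers": 1},
    {"offset": [0, 0, -0.13], "twist": 0, "fingers": 1},
    {"offset": [0, 0, -0.13], "twist": 0, "fingers": 1}
  ]
}}

```text
clock: 5.67
ee_pos: [543.6, 209.2, 175.2]
eef_rot: [3.139, 0.003, 2.772]
wrist_force: [-1.1, 0.6, -0.6]
finger_gap: 0.998
```

```bash
python3 - <<'E'
from h import *
w=r.camera("wrist"); s=r.camera("scene")
save(w,"t.png")
print([(d["point"].round() if hasattr(d["point"],"round") else d["point"],d["conf"]) for d in r.mark_of("slab","wrist")])
p=proj(w,[560,205,10])[0].astype(int); q=proj(s,[560,205,10])[0].astype(int); print(p,q)
a=w["image"][p[1]-75:p[1]+75,p[0]-75:p[0]+75,::-1]; b=s["image"][q[1]-35:q[1]+35,q[0]-35:q[0]+35,::-1]
cv2.imwrite("pics/fell.png",np.hstack([cv2.resize(x,(400,400),interpolation=cv2.INTER_CUBIC) for x in (a,b)]))
E
```

```text
[([575.0, 196.0, 14.0], 0.91), ([627.7, 233.4, 13.9], 0.88), ([493.8, 380.0, 11.2], 0.58)]
[257 194] [269 216]
```

View pics/fell.png

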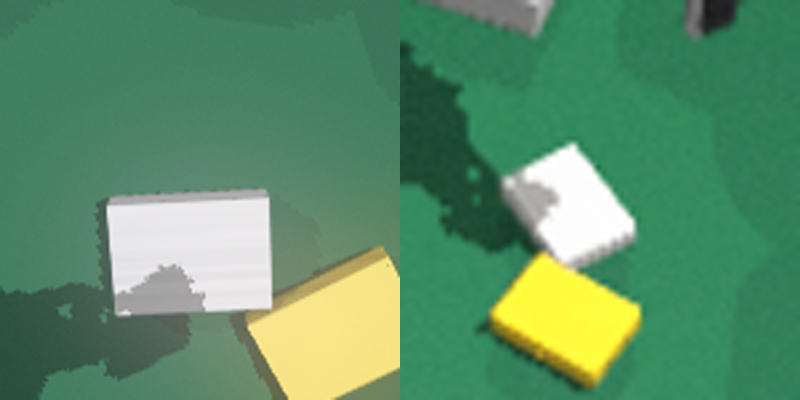

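It's flat again, plain face up. It occupies crop (107–272, 195–315) beside the yellow corner at (250,320), and yellow doesn't appear displaced. I'll regrip at the robot-side edge and carry it to the clear area. This time I'll loosen it lower and more finely.

```bash
cat >> h.py <<'E'
def plate(z=20,near=None):
    c=r.camera("wrist"); hsv=cv2.cvtColor(c["image"],cv2.COLOR_RGB2HSV)
    m=((hsv[:,:,1]<60)&(hsv[:,:,2]>115)).astype(np.uint8)
    n,l,s,ce=cv2.connectedComponentsWithStats(m)
    for i in range(1,n):
        if s[i,4]>1000 and s[i,4]<12000:
            ys,xs=np.nonzero(l==i); P=back(c,np.c_[xs,ys]*1.,z)[:,:2].astype(np.float32); (x,y),sz,a=cv2.minAreaRect(P)
            if sz[0]<sz[1]: a-=90
            print(ce[i].round(),(round(x,1),round(y,1)),np.round(sz,1),"long axis",round(a,1))
    return c
E
python3 - <<'E'
from h import *
plate()
print([(np.round(d["point"]),d["conf"]) for d in r.search_frame("plate","wrist")])
o=r.get_obs(); print(np.degrees(o["eef_rot"][2]),o["ee_pos"])
E
```

```text
[259. 218.] (581.6, 203.0) [81.1 56. ] long axis 71.6
[(array([624., 239.,  16.]), 0.83), (array([488., 382.,  16.]), 0.73), (array([570., 199.,  20.]), 0.67)]
158.79364889541225 [541.49893311 208.58845764 171.96631348]
```

```bash
python3 - <<'E'
from h import *
c=r.camera("wrist")
q=np.array([(107,203),(270,197),(272,310),(115,315)])/2.6667+[182,119]
P=back(c,q,20)[:,:2]; print(P.round(1)); print(P.mean(0), [np.degrees(np.arctan2(*(P[b]-P[a])[::-1])) for a,b in((0,1),(3,2))],[np.linalg.norm(P[b]-P[a]) for a,b in((0,1),(3,2),(1,2),(0,3))])
ctr=P.mean(0); a=np.radians(np.mean([np.degrees(np.arctan2(*(P[b]-P[a_])[::-1])) for a_,b in((0,1),(3,2))]))
g=ctr+17*np.array([-np.sin(a),np.cos(a)]); print(g,np.degrees(a)); goto((g[0],g[1],4.5),np.degrees(a)+90)
E
```

```text
[[541.5 173.2]
 [560.7 228.8]
 [602.3 214.5]
 [582.8 158.9]]
[571.82067883 193.846064  ] [np.float64(70.97405798372044), np.float64(70.76250936941311)] [np.float64(58.79821691330999), np.float64(58.898811181148766), np.float64(43.94812104811452), np.float64(43.730549849819525)]
[555.75962904 199.4176598 ] 70.86828367656678
offset mm [-16.6  -3.5 167.6] twist -2.1 rows>= 5.0 t 5.9667
```

Request:
{"name": "jog_arm", "arguments": {
  "rows": [
    {"offset": [-0.016, -0.003, 0.035], "twist": -2.1, "fingers": 1},
    {"offset": [-0.016, -0.003, 0.075], "twist": -2.1, "fingers": 1},
    {"offset": [-0.016, -0.003, 0.115], "twist": -2.1, "fingers": 0.95},
    {"offset": [-0.016, -0.003, 0.145], "twist": -2.1, "fingers": 0.87},
    {"offset": [-0.016, -0.003, 0.16], "twist": -2.1, "fingers": 0.85},
    {"offset": [-0.016, -0.003, 0.169], "twist": -2.1, "fingers": 0.8},
    {"offset": [-0.016, -0.003, 0.169], "twist": -2.1, "fingers": 0.65},
    {"offset": [-0.016, -0.003, 0.169], "twist": -2.1, "fingers": 0.6},
    {"offset": [-0.016, -0.003, 0.169], "twist": -2.1, "fingers": 0.6},
    {"offset": [-0.016, -0.003, 0.169], "twist": -2.1, "fingers": 0.6},
    {"offset": [-0.016, -0.003, 0.169], "twist": -2.1, "fingers": 0.6}
  ],
  "newtons": 20
}}

```text
clock: 6.88
ee_pos: [557.0, 200.4, 5.5]
eef_rot: [3.141, 0.002, 2.808]
wrist_force: [-0.5, -0.5, -0.5]
finger_gap: 0.69
```

```bash
python3 -c "
from h import *
tilt(); goto((480,230,34),160.9)"
```

```text
gap 0.6927 F [-0.11 -0.56 -1.35] tcp [556.8 200.4   5.3] t 6.93
[101, 101, 101, 101, 102, 101, 101, 101, 101, 101, 100, 101, 102, 101, 102, 101, 101, 102, 102, 102, 103, 104, 103, 104, 105, 104, 105, 76, 152, 150, 150, 148, 163, 165, 163, 163, 164, 162, 144, 142, 144, 141, 142]
offset mm [ 82.3   2.8 -28.7] twist 0.0 rows>= 3.0 t 6.9333
```

Request:
{"name": "jog_arm", "arguments": {
  "rows": [
    {"offset": [0, 0, -0.015], "twist": 0, "fingers": 0.6},
    {"offset": [0, 0, -0.04], "twist": 0, "fingers": 0.6},
    {"offset": [0.02, 0.001, -0.05], "twist": 0, "fingers": 0.6},
    {"offset": [0.05, 0.002, -0.05], "twist": 0, "fingers": 0.6},
    {"offset": [0.075, 0.003, -0.045], "twist": 0, "fingers": 0.6},
    {"offset": [0.082, 0.003, -0.035], "twist": 0, "fingers": 0.6},
    {"offset": [0.082, 0.003, -0.03], "twist": 0, "fingers": 0.68},
    {"offset": [0.082, 0.003, -0.03], "twist": 0, "fingers": 0.69},
    {"offset": [0.082, 0.003, -0.03], "twist": 0, "fingers": 0.69}
  ]
}}

```text
clock: 7.68
ee_pos: [480.7, 229.8, 34.6]
eef_rot: [3.141, 0.001, 2.808]
wrist_force: [0.3, 0.9, -0.7]
finger_gap: 0.695
```

```bash
python3 -c "
from h import *
tilt()"
```

```text
gap 0.6959 F [-0.09  0.42 -0.91] tcp [481.  229.8  34.7] t 7.73
[100, 100, 100, 100, 100, 99, 100, 99, 98, 99, 100, 100, 99, 100, 100, 100, 100, 99, 100, 100, 101, 102, 103, 102, 75, 77, 78, 78, 134, 158, 158, 155, 173, 173, 172, 172, 173, 171, 152, 151, 153, 149, 149]
```

Request:
{"name": "jog_arm", "arguments": {
  "rows": [
    {"offset": [0, 0, 0], "twist": 0, "fingers": 0.693},
    {"offset": [0, 0, 0], "twist": 0, "fingers": 0.693}
  ]
}}

```text
clock: 7.9
ee_pos: [480.6, 229.8, 34.6]
eef_rot: [3.141, 0.001, 2.807]
wrist_force: [0.8, 0.3, -0.5]
finger_gap: 0.693
```

```bash
python3 -c "
from h import *
tilt()"
```

```text
gap 0.6902 F [ 0.1  -1.3  -1.26] tcp [480.4 229.7  34.5] t 7.95
[100, 100, 99, 100, 99, 101, 100, 99, 101, 100, 99, 99, 100, 100, 99, 99, 100, 100, 101, 101, 101, 101, 102, 102, 77, 77, 77, 78, 134, 158, 158, 155, 173, 174, 172, 172, 172, 170, 153, 151, 152, 148, 149]
```

Request:
{"name": "jog_arm", "arguments": {
  "rows": [
    {"offset": [0, 0, 0], "twist": 0, "fingers": 0.695},
    {"offset": [0, 0, 0], "twist": 0, "fingers": 0.695}
  ]
}}

```text
clock: 8.12
ee_pos: [479.8, 229.8, 34.4]
eef_rot: [3.141, 0.0, 2.808]
wrist_force: [-0.5, 0.6, -1.4]
finger_gap: 0.692
```

```bash
python3 -c "
from h import *
tilt()"
```

```text
gap 0.6943 F [ 0.15 -0.83 -0.71] tcp [479.8 229.8  34.3] t 8.17
[100, 100, 100, 100, 100, 99, 100, 100, 99, 99, 99, 100, 100, 100, 99, 101, 100, 100, 101, 101, 100, 101, 102, 102, 102, 76, 77, 79, 152, 159, 158, 156, 172, 174, 172, 172, 172, 171, 153, 151, 153, 148, 148]
```

Request:
{"name": "jog_arm", "arguments": {
  "rows": [
    {"offset": [0, 0, 0], "twist": 0, "fingers": 0.697},
    {"offset": [0, 0, 0], "twist": 0, "fingers": 0.69}
  ]
}}

```text
clock: 8.33
ee_pos: [479.6, 229.9, 34.3]
eef_rot: [3.142, -0.0, 2.808]
wrist_force: [-0.1, -0.5, -0.5]
finger_gap: 0.695
```

```bash
python3 -c "
from h import *
tilt()"
```

```text
gap 0.6941 F [-0.05  0.04 -2.04] tcp [479.6 229.9  34.3] t 8.38
[100, 100, 99, 100, 99, 99, 100, 99, 100, 99, 99, 100, 100, 100, 100, 100, 100, 100, 100, 100, 101, 102, 103, 101, 103, 77, 78, 79, 152, 182, 159, 156, 173, 174, 172, 172, 173, 171, 153, 152, 153, 149, 149]
```

Request:
{"name": "jog_arm", "arguments": {
  "rows": [
    {"offset": [0, 0, 0], "twist": 0, "fingers": 0.698},
    {"offset": [0, 0, 0], "twist": 0, "fingers": 0.698},
    {"offset": [0, 0, 0], "twist": 0, "fingers": 0.69}
  ]
}}

```text
clock: 8.63
ee_pos: [479.6, 229.9, 34.3]
eef_rot: [3.142, -0.0, 2.808]
wrist_force: [0.7, -0.4, -0.6]
finger_gap: 0.695
```

```bash
python3 -c "
from h import *
tilt()"
```

```text
gap 0.693 F [-0.34 -0.57 -1.45] tcp [479.6 229.9  34.3] t 8.68
[99, 100, 100, 98, 99, 100, 99, 98, 100, 101, 100, 100, 100, 99, 99, 99, 100, 100, 101, 101, 102, 102, 101, 102, 103, 76, 77, 80, 151, 182, 159, 156, 173, 173, 172, 173, 171, 172, 153, 151, 153, 148, 149]
```

Request:
{"name": "jog_arm", "arguments": {
  "rows": [
    {"offset": [0, 0, 0], "twist": 0, "fingers": 0.7},
    {"offset": [0, 0, 0], "twist": 0, "fingers": 0.69}
  ]
}}

```text
clock: 8.85
ee_pos: [479.6, 229.9, 34.3]
eef_rot: [3.142, 0.0, 2.808]
wrist_force: [0.1, -0.2, -0.9]
finger_gap: 0.692
```

```bash
python3 -c "
from h import *
tilt()"
```

```text
gap 0.6921 F [-0.28 -0.33 -2.11] tcp [479.6 229.9  34.3] t 8.9
[100, 100, 100, 100, 100, 99, 100, 100, 99, 98, 100, 99, 100, 99, 100, 100, 100, 101, 100, 100, 101, 102, 102, 102, 103, 77, 78, 79, 152, 182, 159, 156, 173, 174, 172, 172, 172, 171, 153, 151, 153, 148, 148]
```

Request:
{"name": "jog_arm", "arguments": {
  "rows": [
    {"offset": [0, 0, 0], "twist": 0, "fingers": 0.702},
    {"offset": [0, 0, 0], "twist": 0, "fingers": 0.69}
  ]
}}

```text
clock: 9.07
ee_pos: [479.6, 229.9, 34.3]
eef_rot: [-3.142, -0.0, 2.808]
wrist_force: [0.4, -0.3, -1.1]
finger_gap: 0.7
```

```bash
python3 -c "
from h import *
tilt()"
```

```text
gap 0.6961 F [ 0.69 -1.   -0.53] tcp [479.6 229.9  34.3] t 9.12
[100, 100, 101, 101, 99, 101, 100, 98, 99, 100, 99, 99, 99, 101, 99, 100, 100, 100, 101, 100, 102, 101, 101, 101, 102, 79, 78, 80, 192, 183, 159, 156, 172, 174, 172, 172, 171, 171, 154, 151, 152, 149, 148]
```

Request:
{"name": "jog_arm", "arguments": {
  "rows": [
    {"offset": [0, 0, 0], "twist": 0, "fingers": 0.704},
    {"offset": [0, 0, 0], "twist": 0, "fingers": 0.69}
  ]
}}

```text
clock: 9.28
ee_pos: [479.6, 229.9, 34.3]
eef_rot: [-3.142, -0.0, 2.808]
wrist_force: [-0.3, -0.1, -0.7]
finger_gap: 0.695
```

```bash
python3 -c "
from h import *
tilt()"
```

```text
gap 0.6981 F [ 0.32  0.04 -1.26] tcp [479.6 229.9  34.3] t 9.33
[100, 99, 99, 100, 99, 100, 99, 100, 99, 99, 100, 100, 99, 100, 100, 102, 101, 102, 102, 103, 103, 103, 106, 106, 76, 83, 175, 184, 232, 237, 179, 178, 175, 173, 161, 146, 143, 143, 141, 143, 142, 106, 112]
```

```bash
python3 - <<'E'
from h import *
w=r.camera("wrist"); s=r.camera("scene")
a=cv2.resize(w["image"][150:360,130:380,::-1],(476,400),interpolation=cv2.INTER_CUBIC); p=proj(s,[480,230,30])[0].astype(int)
b=s["image"][p[1]-30:p[1]+30,p[0]-24:p[0]+24,::-1]; b=cv2.resize(b,(320,400),interpolation=cv2.INTER_CUBIC)
cv2.imwrite("pics/swung2.png",np.hstack([a,b]))
E
```

```text
(no output)
```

View pics/swung2.png

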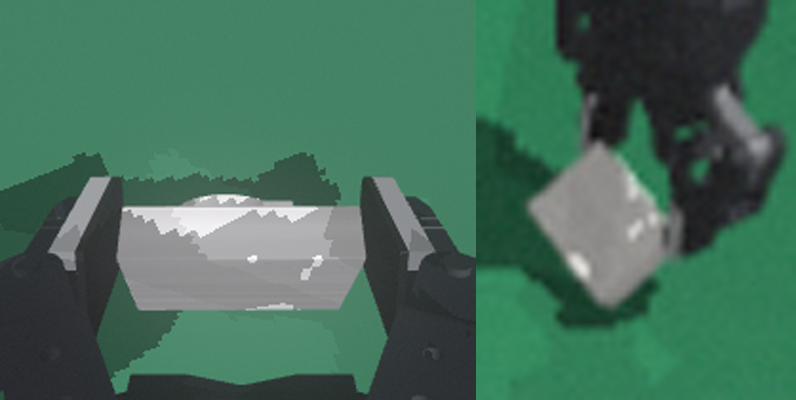

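The plate has swung most of the way, with its profile (egg at (235,200) in the crop) toward the robot side. I'll fit the angle.

```bash
python3 - <<'E'
from h import *
from scipy.optimize import least_squares
w=r.camera("wrist"); o=r.get_obs(); tcp=o["ee_pos"]; y=o["eef_rot"][2]; print(tcp)
tx=np.array([np.cos(y),np.sin(y),0]); ty=np.array([np.sin(y),-np.cos(y),0]); Z=np.array([0,0,1.])
# near edge centre E, along-plate dir e (away from robot, tilting down), normal n (plain face out)
def pts(p):
    X,h,a=p; e=-np.cos(a)*tx-np.sin(a)*Z; n=-np.sin(a)*tx+np.cos(a)*Z
    n=np.sin(a)*(-tx)+np.cos(a)*Z
    C=tcp+X*tx+(h-tcp[2])*Z   # slab centre
    return [C-22*e-7*n+s*30*ty for s in(-1,1)]+[C-22*e+7*n+s*30*ty for s in(-1,1)]+[C+22*e+7*n+s*30*ty for s in (-1,1)]
obs=np.array([(118,207),(363,207),(118,260),(364,258),(137,308),(343,308)])/1.904+[130,150]
# order by side
def res(p):
    q=proj(w,pts(p)); return np.r_[(q[:,1]-obs[:,1]), (abs(q[::2,0]-q[1::2,0])-abs(obs[::2,0]-obs[1::2,0]))]
for a0 in (.5,1.2):
    s=least_squares(res,[0,30,a0]); P=np.array(pts(s.x)); print(s.x[:2],np.degrees(s.x[2]),s.cost,P[::2].round(1).tolist(),res(s.x).round(1))
E
```

```text
[479.64292447 229.92142651  34.31618618]
[-20.539412    30.80311343] 39.71655096256783 14.456891013954069 [[469.0, 201.9, 39.5], [477.5, 198.9, 50.2], [509.5, 187.9, 22.1]] [-0.9 -1.   0.3  1.2  0.2  0.1 -2.8  3.5 -2.3]
[-20.53941194  30.80311352] 39.71655100667682 14.456891013953141 [[469.0, 201.9, 39.5], [477.5, 198.9, 50.2], [509.5, 187.9, 22.1]] [-0.9 -1.   0.3  1.2  0.2  0.1 -2.8  3.5 -2.3]
```

Tilt is about 40°, so pulsing works. Same again.

Request:
{"name": "jog_arm", "arguments": {
  "rows": [
    {"offset": [0, 0, 0], "twist": 0, "fingers": 0.704},
    {"offset": [0, 0, 0], "twist": 0, "fingers": 0.69}
  ]
}}

```text
clock: 9.65
ee_pos: [479.6, 230.0, 34.4]
eef_rot: [3.142, -0.0, 2.808]
wrist_force: [-0.5, 0.7, 1.8]
finger_gap: 0.69
```

```bash
cat >> h.py <<'E'
def col(c,lo=240,hi=330):
    g=c["image"][lo:hi,:,:].astype(int).sum(2)//3
    print([ (lo+i, int(g[i,225]), int(g[i,270])) for i in range(0,hi-lo,3)])
E
python3 -c "
from h import *
col(tilt())"
```

```text
gap 0.6916 F [-0.4   0.11  0.44] tcp [479.6 229.9  34.4] t 9.7
[99, 100, 99, 100, 101, 101, 102, 100, 100, 102, 101, 102, 101, 103, 105, 104, 105, 106, 109, 110, 110, 112, 88, 229, 246, 194, 242, 247, 189, 184, 183, 180, 154, 145, 144, 129, 85, 118, 116, 114, 113, 112, 111]
[(240, 88, 87), (243, 90, 124), (246, 178, 156), (249, 180, 179), (252, 242, 240), (255, 242, 243), (258, 229, 183), (261, 233, 186), (264, 233, 184), (267, 232, 183), (270, 156, 181), (273, 153, 179), (276, 153, 180), (279, 146, 146), (282, 143, 146), (285, 139, 142), (288, 144, 143), (291, 83, 85), (294, 81, 84), (297, 83, 87), (300, 82, 116), (303, 83, 114), (306, 80, 113), (309, 79, 112), (312, 110, 113), (315, 109, 111), (318, 110, 111), (321, 107, 110), (324, 107, 109), (327, 107, 109)]
```

```bash
cat >> h.py <<'E'
from scipy.optimize import least_squares
def fit(w,rows,p0=(-10,25,1.2)):
    o=r.get_obs(); tcp=o["ee_pos"]; y=o["eef_rot"][2]
    tx=np.array([np.cos(y),np.sin(y),0]); Z=np.array([0,0,1.])
    def pts(p):
        X,h,a=p; e=-np.cos(a)*tx-np.sin(a)*Z; n=-np.sin(a)*tx+np.cos(a)*Z
        C=tcp+X*tx+(h-tcp[2])*Z
        return np.array([C-22*e-7*n,C-22*e+7*n,C+22*e+7*n,C+22*e-7*n])
    s=least_squares(lambda p:proj(w,pts(p)[:3])[:,1]-rows,p0)
    print("X",s.x[0].round(1),"h",s.x[1].round(1),"deg",np.degrees(s.x[2]).round(1),s.cost.round(3),"corner z",pts(s.x)[:,2].round(1))
E
python3 -c "
from h import *
w=r.camera('wrist')
fit(w,[251,277.5,290.5]); fit(w,[257.6,286.5,311.7])"
```

```text
X -24.1 h 9.6 deg 48.9 0.0 corner z [ 21.6  30.8  -2.3 -11.6]
X -20.7 h 30.6 deg 39.7 0.0 corner z [39.2 50.  21.9 11.1]
```

```bash
python3 - <<'E'
from h import *
w=r.camera("wrist"); s=r.camera("scene")
a=cv2.resize(w["image"][150:360,130:380,::-1],(476,400),interpolation=cv2.INTER_CUBIC); p=proj(s,[480,230,30])[0].astype(int)
b=s["image"][p[1]-30:p[1]+30,p[0]-24:p[0]+24,::-1]; b=cv2.resize(b,(320,400),interpolation=cv2.INTER_CUBIC)
cv2.imwrite("pics/swung3.png",np.hstack([a,b]))
E
```

```text
(no output)
```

View pics/swung3.png

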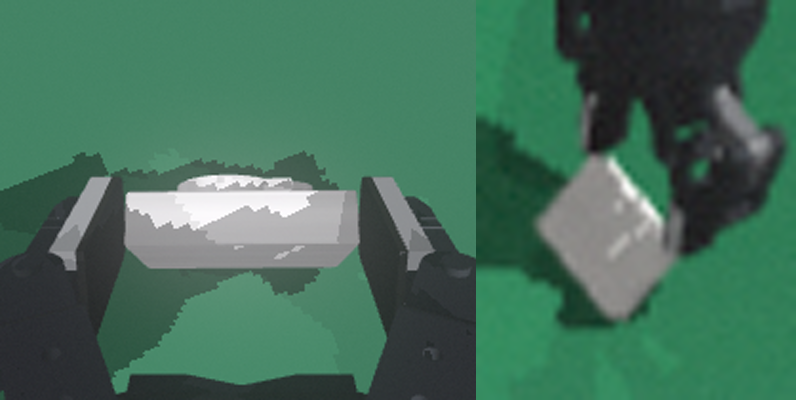

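```bash
cat >> h.py <<'E'
def fit2(w,rows,wid,p0=(-10,25,1.2)):
    o=r.get_obs(); tcp=o["ee_pos"]; y=o["eef_rot"][2]
    tx=np.array([np.cos(y),np.sin(y),0]); ty=np.array([np.sin(y),-np.cos(y),0]); Z=np.array([0,0,1.])
    def pts(p):
        X,h,a=p; e=-np.cos(a)*tx-np.sin(a)*Z; n=-np.sin(a)*tx+np.cos(a)*Z
        C=tcp+X*tx+(h-tcp[2])*Z
        return np.array([C-22*e-7*n,C-22*e+7*n,C+22*e+7*n,C+22*e-7*n])
    def res(p):
        P=pts(p)[:3]; A=proj(w,P-30*ty); B=proj(w,P+30*ty)
        return np.r_[A[:,1]-rows,(abs(A[:,0]-B[:,0])-wid)]
    s=least_squares(res,p0); P=pts(s.x)
    print("X",s.x[0].round(1),"h",s.x[1].round(1),"deg",np.degrees(s.x[2]).round(1),s.cost.round(3),"corner z",P[:,2].round(1),"X",((P-tcp)@tx).round(1),res(s.x).round(1))
E
python3 -c "
from h import *
w=r.camera('wrist')
fit2(w,[251,277.5,290.5],[121.8,123.5,96.1])"
```

```text
X -18.6 h 18.9 deg 50.4 5.61 corner z [31.4 40.3  6.4 -2.6] X [  0.9  -9.9 -38.  -27.2] [-0.8  1.2 -0.4 -2.1  0.5  2.1]
```

Tilt is now about 50°, with the lower edge on the table and the top corner held by the pad tips. I'll tighten, lift clear so it can swing free, and pulse once more.

Request:
{"name": "jog_arm", "arguments": {
  "rows": [
    {"offset": [0, 0, 0], "twist": 0, "fingers": 0.6},
    {"offset": [0, 0, 0], "twist": 0, "fingers": 0.6},
    {"offset": [0, 0, -0.005], "twist": 0, "fingers": 0.6},
    {"offset": [0, 0, -0.01], "twist": 0, "fingers": 0.6},
    {"offset": [0, 0, -0.013], "twist": 0, "fingers": 0.6},
    {"offset": [0, 0, -0.013], "twist": 0, "fingers": 0.6}
  ]
}}

```text
clock: 10.4
ee_pos: [480.3, 230.1, 48.2]
eef_rot: [3.141, 0.001, 2.808]
wrist_force: [0.4, 0.9, -0.1]
finger_gap: 0.661
```

```bash
python3 -c "
from h import *
col(tilt())"
```

```text
gap 0.6603 F [-0.47 -0.14 -1.58] tcp [480.1 230.   47.8] t 10.45
[100, 99, 101, 101, 101, 101, 102, 102, 103, 101, 103, 105, 106, 107, 108, 109, 110, 113, 114, 117, 119, 95, 188, 254, 254, 247, 250, 255, 191, 191, 188, 188, 145, 96, 118, 122, 120, 118, 117, 115, 114, 112, 112]
[(240, 120, 251), (243, 200, 253), (246, 182, 186), (249, 205, 226), (252, 243, 248), (255, 251, 252), (258, 238, 255), (261, 241, 193), (264, 241, 190), (267, 167, 189), (270, 163, 187), (273, 161, 186), (276, 159, 179), (279, 141, 145), (282, 95, 92), (285, 95, 91), (288, 92, 88), (291, 89, 87), (294, 90, 91), (297, 88, 117), (300, 116, 115), (303, 115, 115), (306, 114, 113), (309, 113, 114), (312, 111, 112), (315, 110, 111), (318, 109, 110), (321, 109, 109), (324, 109, 108), (327, 108, 109)]
```

```bash
python3 - <<'E'
from h import *
w=r.camera('wrist'); fit(w,[249.5,278,281.5])
s=r.camera("scene")
a=cv2.resize(w["image"][150:360,130:380,::-1],(476,400),interpolation=cv2.INTER_CUBIC); p=proj(s,[480,230,30])[0].astype(int)
b=s["image"][p[1]-30:p[1]+30,p[0]-24:p[0]+24,::-1]; b=cv2.resize(b,(320,400),interpolation=cv2.INTER_CUBIC)
cv2.imwrite("pics/swung4.png",np.hstack([a,b]))
E
```

```text
X -17.7 h 28.8 deg 56.6 0.0 corner z [43.3 51.  14.3  6.5]
```

View pics/swung4.png

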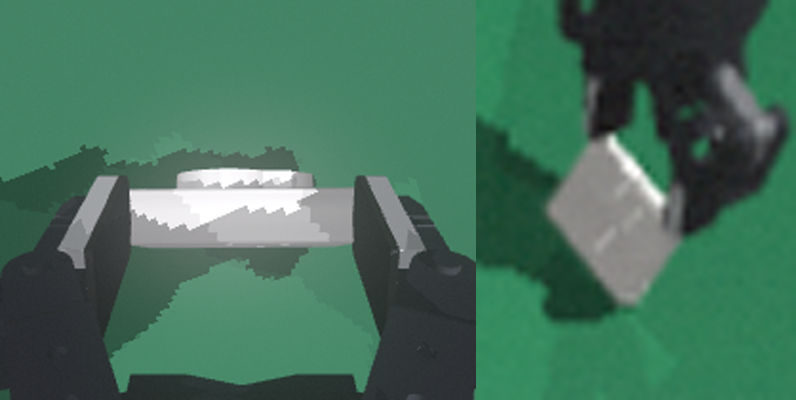

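Held more symmetrically now, tilted about 57° with the bottom away from the robot. I'll use the bed's fixed end wall (+y end) to push the lower edge under and past vertical.

```bash
cat >> h.py <<'E'
B=np.array([486.2,-61.0]); YB=np.radians(19.6)
def bed(x,y,z=0): return np.array([B[0]+x*np.cos(YB)-y*np.sin(YB),B[1]+x*np.sin(YB)+y*np.cos(YB),z])
def inbed(p): d=np.array(p[:2])-B; return np.array([d@[np.cos(YB),np.sin(YB)],d@[-np.sin(YB),np.cos(YB)]])
E
python3 -c "
from h import *
print(bed(0,205)); goto(bed(0,205,48),109.6)"
```

```text
[417.4324282  132.12177782   0.        ]
offset mm [  26.8 -112.7   -0.7] twist 51.3 rows>= 8.0 t 10.55
```

Request:
{"name": "jog_arm", "arguments": {
  "rows": [
    {"offset": [0, 0, -0.01], "twist": 2, "fingers": 0.6},
    {"offset": [0, -0.005, -0.02], "twist": 6, "fingers": 0.6},
    {"offset": [0.003, -0.02, -0.025], "twist": 12, "fingers": 0.6},
    {"offset": [0.009, -0.037, -0.025], "twist": 18, "fingers": 0.6},
    {"offset": [0.014, -0.054, -0.025], "twist": 24, "fingers": 0.6},
    {"offset": [0.018, -0.071, -0.025], "twist": 30, "fingers": 0.6},
    {"offset": [0.022, -0.087, -0.025], "twist": 36, "fingers": 0.6},
    {"offset": [0.025, -0.1, -0.025], "twist": 42, "fingers": 0.6},
    {"offset": [0.027, -0.108, -0.02], "twist": 47, "fingers": 0.6},
    {"offset": [0.027, -0.113, -0.012], "twist": 51.3, "fingers": 0.6},
    {"offset": [0.027, -0.113, -0.003], "twist": 51.3, "fingers": 0.6},
    {"offset": [0.027, -0.113, 0], "twist": 51.3, "fingers": 0.6},
    {"offset": [0.027, -0.113, 0], "twist": 51.3, "fingers": 0.6}
  ]
}}

```text
clock: 11.63
ee_pos: [416.6, 132.1, 46.5]
eef_rot: [-3.14, -0.0, 1.915]
wrist_force: [0.1, -0.3, -1.7]
finger_gap: 0.657
```

```bash
python3 -c "
from h import *
col(tilt()); o=r.get_obs(); print(inbed(o['ee_pos']),np.degrees(o['eef_rot'][2]))"
```

```text
gap 0.655 F [ 0.58 -0.48 -1.17] tcp [417.  132.2  46.9] t 11.68
[95, 94, 94, 95, 96, 96, 95, 94, 96, 97, 98, 100, 101, 101, 103, 104, 107, 110, 113, 116, 117, 120, 186, 241, 242, 233, 239, 245, 248, 247, 252, 251, 172, 114, 110, 104, 100, 97, 130, 127, 125, 124, 123]
[(240, 156, 242), (243, 195, 242), (246, 196, 243), (249, 183, 214), (252, 235, 237), (255, 238, 241), (258, 242, 245), (261, 246, 249), (264, 247, 248), (267, 246, 254), (270, 244, 252), (273, 242, 252), (276, 239, 244), (279, 141, 147), (282, 106, 115), (285, 104, 112), (288, 103, 110), (291, 99, 104), (294, 94, 102), (297, 92, 99), (300, 115, 108), (303, 127, 130), (306, 124, 129), (309, 125, 126), (312, 122, 123), (315, 124, 124), (318, 121, 121), (321, 122, 123), (324, 121, 120), (327, 127, 124)]
[ -0.41852551 205.22209858] 109.72961577414848
```

Request:
{"name": "jog_arm", "arguments": {
  "rows": [
    {"offset": [-0.008, 0, 0], "twist": 0, "fingers": 0.6},
    {"offset": [-0.016, 0, 0], "twist": 0, "fingers": 0.6},
    {"offset": [-0.02, 0, 0], "twist": 0, "fingers": 0.6},
    {"offset": [-0.024, 0, 0], "twist": 0, "fingers": 0.6},
    {"offset": [-0.028, 0, 0], "twist": 0, "fingers": 0.6},
    {"offset": [-0.032, 0, 0], "twist": 0, "fingers": 0.6},
    {"offset": [-0.035, 0, 0], "twist": 0, "fingers": 0.6}
  ]
}}

```text
clock: 12.27
ee_pos: [429.0, 98.6, 47.4]
eef_rot: [3.141, -0.0, 1.913]
wrist_force: [0.2, 1.9, -0.4]
finger_gap: 0.657
```

```bash
python3 -c "
from h import *
col(tilt(),225)"
```

```text
gap 0.6548 F [ 0.25  1.1  -0.65] tcp [429.1  98.4  47.4] t 12.32
[92, 92, 90, 91, 92, 92, 93, 92, 94, 93, 94, 95, 96, 98, 99, 101, 108, 111, 108, 110, 144, 172, 238, 237, 208, 227, 235, 239, 241, 239, 235, 243, 178, 215, 154, 152, 153, 150, 149, 147, 146, 145, 143]
[(225, 111, 110), (228, 113, 117), (231, 143, 147), (234, 212, 240), (237, 194, 240), (240, 194, 240), (243, 194, 239), (246, 147, 151), (249, 195, 211), (252, 235, 234), (255, 235, 236), (258, 238, 239), (261, 241, 242), (264, 239, 241), (267, 237, 242), (270, 234, 245), (273, 232, 243), (276, 231, 230), (279, 153, 207), (282, 152, 217), (285, 152, 217), (288, 151, 156), (291, 150, 155), (294, 149, 154), (297, 150, 153), (300, 148, 152), (303, 147, 151), (306, 147, 150), (309, 146, 148), (312, 145, 148), (315, 145, 134), (318, 144, 129), (321, 143, 127), (324, 142, 80), (327, 124, 76)]
```

Contact with only 1–2 N, and the plate is turning. I'll continue past vertical.

Request:
{"name": "jog_arm", "arguments": {
  "rows": [
    {"offset": [-0.003, 0, 0], "twist": 0, "fingers": 0.6},
    {"offset": [-0.006, 0, 0], "twist": 0, "fingers": 0.6},
    {"offset": [-0.009, 0, 0], "twist": 0, "fingers": 0.6},
    {"offset": [-0.012, 0, 0], "twist": 0, "fingers": 0.6},
    {"offset": [-0.015, 0, 0], "twist": 0, "fingers": 0.6}
  ]
}}

```text
clock: 12.73
ee_pos: [434.1, 84.4, 47.4]
eef_rot: [3.142, 0.001, 1.913]
wrist_force: [0.2, 0.3, -1.3]
finger_gap: 0.598
```

```bash
python3 -c "
from h import *
col(tilt(),210)"
```

```text
gap 0.5992 F [-0.29 -0.45  0.36] tcp [434.4  84.   47.4] t 12.78
[91, 90, 92, 92, 91, 95, 93, 94, 97, 98, 104, 100, 105, 154, 172, 177, 175, 190, 213, 213, 178, 173, 219, 220, 224, 225, 220, 218, 213, 212, 213, 212, 211, 211, 147, 147, 145, 137, 93, 99, 97, 96, 87]
[(210, 171, 178), (213, 172, 176), (216, 173, 195), (219, 227, 221), (222, 235, 222), (225, 225, 222), (228, 211, 178), (231, 176, 176), (234, 172, 173), (237, 220, 211), (240, 218, 216), (243, 221, 220), (246, 223, 225), (249, 224, 224), (252, 222, 222), (255, 219, 219), (258, 217, 218), (261, 209, 211), (264, 212, 214), (267, 212, 214), (270, 213, 214), (273, 212, 214), (276, 187, 214), (279, 147, 214), (282, 147, 214), (285, 146, 190), (288, 145, 148), (291, 145, 147), (294, 144, 131), (297, 143, 129), (300, 143, 84), (303, 142, 82), (306, 124, 80), (309, 125, 79), (312, 122, 78), (315, 122, 77), (318, 124, 75), (321, 125, 74), (324, 124, 124), (327, 121, 124)]
```

The fingers have come off the plate; I need to see it.

```bash
python3 - <<'E'
from h import *
w=r.camera('wrist'); s=r.camera("scene")
a=cv2.resize(w["image"][150:360,130:380,::-1],(476,400),interpolation=cv2.INTER_CUBIC); p=proj(s,[430,95,30])[0].astype(int)
b=s["image"][p[1]-30:p[1]+30,p[0]-24:p[0]+24,::-1]; b=cv2.resize(b,(320,400),interpolation=cv2.INTER_CUBIC)
cv2.imwrite("pics/wall.png",np.hstack([a,b]))
E
```

```text
(no output)
```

View pics/wall.png

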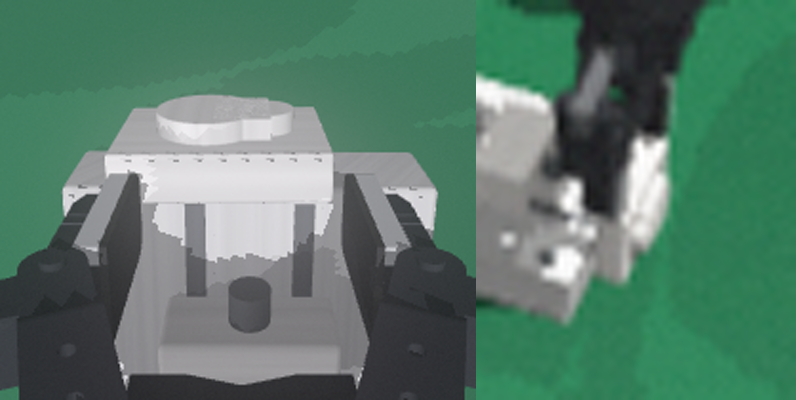

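```bash
python3 - <<'E'
from h import *
w=r.camera('wrist'); o=r.get_obs(); tcp=o["ee_pos"]; y=o["eef_rot"][2]; print(inbed(tcp),tcp[2])
tx=np.array([np.cos(y),np.sin(y),0]); ty=np.array([np.sin(y),-np.cos(y),0]); Z=np.array([0,0,1.])
def pts(p):
    X,h,a=p; e=-np.cos(a)*tx-np.sin(a)*Z; n=-np.sin(a)*tx+np.cos(a)*Z
    C=tcp+X*tx+(h-tcp[2])*Z
    return np.array([C+22*e-7*n,C-22*e-7*n,C-22*e+7*n,C+22*e+7*n])
rows=[206.7,230.3,255.5]; wid=[(318-125)/1.904,119,119.5]
def res(p):
    P=pts(p)[:3]; A=proj(w,P-30*ty); Bq=proj(w,P+30*ty); return np.r_[A[:,1]-rows,.5*((abs(A[:,0]-Bq[:,0])-wid))]
s=least_squares(res,[0,22,1.57]); P=pts(s.x)
print(s.x[:2],np.degrees(s.x[2]),res(s.x).round(1)); print("z",P[:,2].round(1),"ybed",[inbed(p)[1].round(1) for p in P])
ctr=(157+280)/2/1.904
for u in (105,332):print(back(w,[u/1.904+130,230.3],44),inbed(back(w,[u/1.904+130,230.3],44)[0]))
E
```

```text
[ -0.32406486 154.77835192] 47.31247351345898
[ 3.80845349 22.35492146] 87.08747880127117 [-0.2 -0.5  0.7 -2.8  1.4 -0.1]
z [ 0.  44.  44.7  0.7] ybed [np.float64(164.5), np.float64(166.7), np.float64(152.7), np.float64(150.5)]
[[397.44347434  84.08159854  44.        ]] [-34.94589651 166.44871703]
[[452.78827768 103.69231558  44.        ]] [ 23.77053376 166.35763801]
```

Excellent: the plate now stands vertically on its long edge against the bed end. The top edge is at crop rows 155–200, the profile faces away from the bed, and the centre is near bed (−5.6, 158). I'll grip its ends, carry it to the clear area, stand it there, and tip it over.

Request:
{"name": "jog_arm", "arguments": {
  "rows": [
    {"offset": [0, 0, -0.015], "twist": 0, "fingers": 0.7},
    {"offset": [0.002, -0.001, -0.025], "twist": 0, "fingers": 0.9},
    {"offset": [0.009, -0.005, -0.025], "twist": 0, "fingers": 0.95},
    {"offset": [0.009, -0.005, -0.025], "twist": 0, "fingers": 0.95},
    {"offset": [0.009, -0.005, -0.01], "twist": 0, "fingers": 0.95},
    {"offset": [0.009, -0.005, 0.01], "twist": 0, "fingers": 0.95},
    {"offset": [0.009, -0.005, 0.025], "twist": 0, "fingers": 0.9},
    {"offset": [0.009, -0.005, 0.025], "twist": 0, "fingers": 0.7},
    {"offset": [0.009, -0.005, 0.025], "twist": 0, "fingers": 0.6},
    {"offset": [0.009, -0.005, 0.025], "twist": 0, "fingers": 0.6},
    {"offset": [0.009, -0.005, 0.025], "twist": 0, "fingers": 0.6}
  ],
  "newtons": 30
}}

```text
clock: 13.85
ee_pos: [426.6, 91.7, 22.9]
eef_rot: [3.141, 0.0, 1.913]
wrist_force: [0.4, -0.5, -1.0]
finger_gap: 0.69
```

```bash
python3 -c "
from h import *
col(tilt(),150); goto((450,240,60),109.7)"
```

```text
gap 0.6915 F [-0.43  0.25 -1.25] tcp [426.7  91.7  23. ] t 13.9
[91, 91, 92, 91, 91, 91, 91, 90, 92, 90, 93, 92, 94, 94, 95, 94, 95, 104, 104, 105, 101, 169, 171, 171, 170, 171, 171, 171, 219, 220, 220, 178, 171, 221, 219, 223, 238, 235, 164, 164, 152, 150, 150]
[(150, 91, 91), (153, 90, 90), (156, 91, 92), (159, 90, 91), (162, 92, 90), (165, 91, 91), (168, 90, 92), (171, 92, 92), (174, 91, 91), (177, 90, 91), (180, 93, 91), (183, 92, 92), (186, 91, 93), (189, 93, 92), (192, 92, 93), (195, 92, 93), (198, 93, 93), (201, 93, 92), (204, 94, 93), (207, 94, 95), (210, 93, 95), (213, 94, 96), (216, 95, 95), (219, 98, 97), (222, 103, 97), (225, 104, 99), (228, 103, 100), (231, 105, 101), (234, 100, 103), (237, 101, 169), (240, 170, 169), (243, 170, 196), (246, 169, 180), (249, 168, 171), (252, 167, 170), (255, 167, 171), (258, 196, 212), (261, 195, 213), (264, 196, 217), (267, 190, 217), (270, 170, 172), (273, 174, 176), (276, 174, 175), (279, 171, 172), (282, 220, 221), (285, 218, 218), (288, 220, 221), (291, 224, 237), (294, 225, 238), (297, 236, 236), (300, 233, 233), (303, 163, 166), (306, 161, 164), (309, 149, 151), (312, 149, 150), (315, 148, 150), (318, 148, 150), (321, 146, 150), (324, 145, 150), (327, 145, 147)]
offset mm [131.9  71.7 -37. ] twist -0.1 rows>= 4.0 t 13.9
```

Request:
{"name": "jog_arm", "arguments": {
  "rows": [
    {"offset": [0.002, 0, -0.02], "twist": 0, "fingers": 0.6},
    {"offset": [0.015, 0.005, -0.04], "twist": 0, "fingers": 0.6},
    {"offset": [0.04, 0.02, -0.04], "twist": 0, "fingers": 0.6},
    {"offset": [0.068, 0.036, -0.04], "twist": 0, "fingers": 0.6},
    {"offset": [0.096, 0.052, -0.04], "twist": 0, "fingers": 0.6},
    {"offset": [0.12, 0.066, -0.035], "twist": 0, "fingers": 0.6},
    {"offset": [0.132, 0.072, -0.025], "twist": 0, "fingers": 0.6},
    {"offset": [0.132, 0.072, -0.012], "twist": 0, "fingers": 0.6},
    {"offset": [0.132, 0.072, -0.004], "twist": 0, "fingers": 0.6},
    {"offset": [0.132, 0.072, 0], "twist": 0, "fingers": 0.6},
    {"offset": [0.132, 0.072, 0.001], "twist": 0, "fingers": 0.6}
  ]
}}

```text
clock: 14.82
ee_pos: [449.2, 239.7, 21.1]
eef_rot: [-3.14, -0.0, 1.912]
wrist_force: [-2.6, 0.1, 4.0]
finger_gap: 0.692
```

```bash
python3 -c "
from h import *
w=tilt(); g=w['image'].astype(int).sum(2)//3; print(g[200:330:4,245].tolist())"
```

```text
gap 0.6905 F [ 0.06 -1.11 -0.98] tcp [449.3 239.7  21.3] t 14.87
[93, 95, 93, 93, 93, 94, 93, 94, 94, 94, 93, 94, 96, 97, 97, 98, 98, 100, 101, 103, 104, 173, 175, 174, 174, 174, 174, 174, 222, 223, 223, 180, 174, 224, 222, 226, 228, 225, 147, 146, 86, 84, 81]
[95, 96, 97, 98, 98, 100, 102, 102, 104, 169, 170, 172, 172, 172, 174, 224, 224, 224, 190, 179, 209, 220, 223, 228, 227, 223, 146, 99, 85, 82, 78, 76, 73]
```

Request:
{"name": "jog_arm", "arguments": {
  "rows": [
    {"offset": [0, 0, 0], "twist": 0, "fingers": 0.75},
    {"offset": [0, 0, 0], "twist": 0, "fingers": 0.85},
    {"offset": [0, 0, -0.01], "twist": 0, "fingers": 0.85},
    {"offset": [0, 0, -0.03], "twist": 0, "fingers": 0.85},
    {"offset": [0, 0, -0.055], "twist": 0, "fingers": 0.5},
    {"offset": [0.015, 0, -0.055], "twist": 0, "fingers": 0},
    {"offset": [0.035, 0, -0.055], "twist": 0, "fingers": 0},
    {"offset": [0.05, 0, -0.055], "twist": 0, "fingers": 0},
    {"offset": [0.05, 0, -0.055], "twist": 0, "fingers": 0},
    {"offset": [0.05, 0, -0.055], "twist": 0, "fingers": 0}
  ]
}}

```text
clock: 15.7
ee_pos: [433.1, 287.7, 77.2]
eef_rot: [3.14, 0.0, 1.914]
wrist_force: [-0.2, -0.4, 0.5]
finger_gap: 0.005
```

```bash
python3 - <<'E'
from h import *
w=r.camera("wrist"); s=r.camera("scene"); o=r.get_obs(); print(o["ee_pos"],o["finger_gap"])
p=proj(s,[450,235,20])[0].astype(int)
b=s["image"][p[1]-32:p[1]+32,p[0]-32:p[0]+32,::-1]
cv2.imwrite("pics/stand.png",np.hstack([cv2.resize(w["image"][150:384,:,::-1],(480,300)),cv2.resize(b,(300,300),interpolation=cv2.INTER_CUBIC)]))
E
```

```text
[433.24501669 286.81943666  76.78594695] 0.0006185558868490469
```

View pics/stand.png

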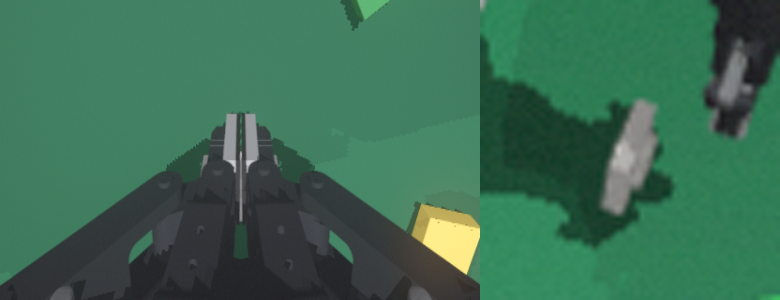

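Right panel: the plate stands freely at (630,155), with the shut fingers on its profile side. Now I tip it over.

Request:
{"name": "jog_arm", "arguments": {
  "rows": [
    {"offset": [0, 0, 0.02], "twist": 0, "fingers": 0},
    {"offset": [-0.01, 0, 0.044], "twist": 0, "fingers": 0},
    {"offset": [-0.022, 0, 0.044], "twist": 0, "fingers": 0},
    {"offset": [-0.028, 0, 0.044], "twist": 0, "fingers": 0},
    {"offset": [-0.032, 0, 0.044], "twist": 0, "fingers": 0},
    {"offset": [-0.036, 0, 0.044], "twist": 0, "fingers": 0},
    {"offset": [-0.04, 0, 0.044], "twist": 0, "fingers": 0},
    {"offset": [-0.044, 0, 0.044], "twist": 0, "fingers": 0},
    {"offset": [-0.048, 0, 0.044], "twist": 0, "fingers": 0},
    {"offset": [-0.052, 0, 0.044], "twist": 0, "fingers": 0},
    {"offset": [-0.056, 0, 0.044], "twist": 0, "fingers": 0}
  ]
}}

```text
clock: 16.72
ee_pos: [451.9, 234.3, 32.5]
eef_rot: [3.141, 0.0, 1.913]
wrist_force: [0.4, -1.2, 0.8]
finger_gap: -0.001
```

Request:
{"name": "jog_arm", "arguments": {
  "rows": [
    {"offset": [0.02, 0, -0.03], "twist": 5, "fingers": 0.3},
    {"offset": [0.04, 0, -0.07], "twist": 10, "fingers": 1},
    {"offset": [0.04, 0, -0.11], "twist": 10, "fingers": 1},
    {"offset": [0.04, 0, -0.15], "twist": 10, "fingers": 1},
    {"offset": [0.04, 0, -0.16], "twist": 10, "fingers": 1},
    {"offset": [0.04, 0, -0.16], "twist": 10, "fingers": 1}
  ]
}}

```text
clock: 17.22
ee_pos: [440.4, 273.2, 195.9]
eef_rot: [3.135, -0.002, 1.739]
wrist_force: [-0.0, 0.8, -0.1]
finger_gap: 0.844
```

```bash
python3 - <<'E'
from h import *
w=plate(14); o=r.get_obs(); print(o["ee_pos"],np.degrees(o["eef_rot"][2]),o["clock"])
p=proj(w,[455,222,14])[0].astype(int); print(p)
cv2.imwrite("pics/over.png",cv2.resize(w["image"][max(p[1]-75,0):p[1]+75,p[0]-75:p[0]+75,::-1],(450,450)))
E
```

```text
[264. 237.] (462.2, 206.3) [60.4 48.8] long axis 19.5
[229. 336.] (439.9, 67.0) [115.3  46.7] long axis 17.9
[439.24272638 272.52797275 193.51962435] 99.61029032012097 17.2667
[260 223]
```

View pics/over.png

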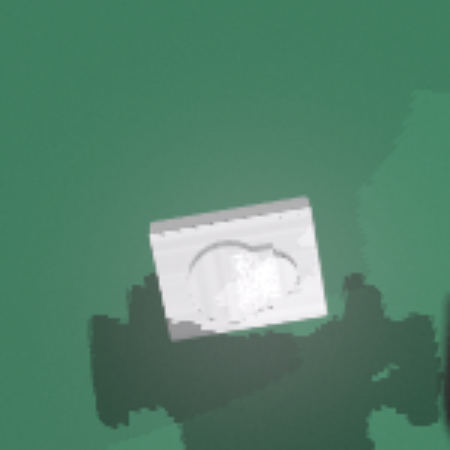

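Flipped: profile up, outline (150–327, 200–338) in the crop. I'll compute a grip across the 44 mm width.

```bash
python3 - <<'E'
from h import *
w=r.camera("wrist"); o=r.get_obs(); print(np.degrees(o["qpos"]).round(1), np.degrees(o["eef_rot"][2]))
q=np.array([(150,235),(308,207),(327,317),(172,338)])/3+[185,148]
P=back(w,q,14)[:,:2]; print(P.round(1),P.mean(0),[np.degrees(np.arctan2(*(P[b]-P[a])[::-1])) for a,b in((0,1),(3,2))],[np.linalg.norm(P[b]-P[a]) for a,b in((0,1),(3,2),(1,2),(0,3))])
goto((*P.mean(0),60),19.5); goto((*P.mean(0),60),199.5)
E
```

```text
[ 23.7  17.2 -14.2  58.6  -0.  104.1] 99.60126330858903
[[426.7 214.3]
 [480.9 234.2]
 [496.3 192.9]
 [440.9 174.9]] [461.20969519 204.07765451] [np.float64(20.194140736618614), np.float64(17.964681951078784)] [np.float64(57.72638821979052), np.float64(58.176070059016766), np.float64(44.05665427185014), np.float64(41.7942486704104)]
offset mm [-70.8  11.3 131.9] twist 80.1 rows>= 12.0 t 17.3167
offset mm [-70.8  11.3 131.9] twist -99.9 rows>= 14.0 t 17.3167
```

Request:
{"name": "jog_arm", "arguments": {
  "rows": [
    {"offset": [-0.005, 0.001, 0.01], "twist": -7, "fingers": 1},
    {"offset": [-0.011, 0.002, 0.02], "twist": -14, "fingers": 1},
    {"offset": [-0.016, 0.003, 0.03], "twist": -21, "fingers": 1},
    {"offset": [-0.021, 0.004, 0.04], "twist": -28, "fingers": 1},
    {"offset": [-0.026, 0.004, 0.05], "twist": -35, "fingers": 1},
    {"offset": [-0.032, 0.005, 0.06], "twist": -42, "fingers": 1},
    {"offset": [-0.037, 0.006, 0.07], "twist": -49, "fingers": 1},
    {"offset": [-0.042, 0.007, 0.08], "twist": -56, "fingers": 1},
    {"offset": [-0.047, 0.008, 0.09], "twist": -63, "fingers": 1},
    {"offset": [-0.052, 0.009, 0.1], "twist": -70, "fingers": 1},
    {"offset": [-0.058, 0.01, 0.11], "twist": -77, "fingers": 1},
    {"offset": [-0.064, 0.011, 0.12], "twist": -84, "fingers": 1},
    {"offset": [-0.07, 0.011, 0.13], "twist": -91, "fingers": 1},
    {"offset": [-0.07, 0.011, 0.132], "twist": -98, "fingers": 0.85},
    {"offset": [-0.07, 0.011, 0.132], "twist": -99.8, "fingers": 0.75},
    {"offset": [-0.07, 0.011, 0.132], "twist": -99.8, "fingers": 0.75}
  ]
}}

```text
clock: 18.65
ee_pos: [459.0, 204.2, 58.2]
eef_rot: [3.141, -0.004, -2.802]
wrist_force: [0.3, 0.5, 0.4]
finger_gap: 0.751
```

```bash
python3 - <<'E'
from h import *
w=plate(14); o=r.get_obs(); print(o["ee_pos"],np.degrees(o["eef_rot"][2]))
goto((461.5,205,4.5),199.4)
E
```

```text
[254. 223.] (461.4, 203.5) [62.3 44.1] long axis 19.4
[459.41666626 204.38499169  58.63894068] -160.6831052462486
offset mm [-2.2 -0.1 54.1] twist -0.1 rows>= 2.0 t 18.7
```

Request:
{"name": "jog_arm", "arguments": {
  "rows": [
    {"offset": [-0.002, 0, 0.025], "twist": 0, "fingers": 0.75},
    {"offset": [-0.002, 0, 0.045], "twist": 0, "fingers": 0.75},
    {"offset": [-0.002, 0, 0.053], "twist": 0, "fingers": 0.7},
    {"offset": [-0.002, 0, 0.055], "twist": 0, "fingers": 0.55},
    {"offset": [-0.002, 0, 0.055], "twist": 0, "fingers": 0.42},
    {"offset": [-0.002, 0, 0.055], "twist": 0, "fingers": 0.42},
    {"offset": [-0.002, 0, 0.055], "twist": 0, "fingers": 0.42},
    {"offset": [-0.002, 0, 0.055], "twist": 0, "fingers": 0.42}
  ],
  "newtons": 30
}}

```text
clock: 19.37
ee_pos: [463.3, 205.9, 6.1]
eef_rot: [-3.141, 0.001, -2.803]
wrist_force: [0.7, 0.1, -1.0]
finger_gap: 0.507
```

```bash
python3 - <<'E'
from h import *
o=r.get_obs(); print(o["ee_pos"],o["finger_gap"],o["wrist_force"])
for c in ("top",):
    pass
p=bed(0,10,75); goto(p,109.6); print(p)
E
```

```text
[463.31853062 205.86234334   6.07830025] 0.5072117007453552 [ 0.74294181  0.06326842 -1.03435775]
offset mm [  67.  -249.3  -68.9] twist 89.8 rows>= 13.0 t 19.3667
[482.8454843  -51.57942547  75.        ]
```

Request:
{"name": "jog_arm", "arguments": {
  "rows": [
    {"offset": [0, 0, -0.03], "twist": 2, "fingers": 0.42},
    {"offset": [0.002, -0.005, -0.065], "twist": 9, "fingers": 0.42},
    {"offset": [0.006, -0.02, -0.1], "twist": 16, "fingers": 0.42},
    {"offset": [0.012, -0.042, -0.11], "twist": 23, "fingers": 0.42},
    {"offset": [0.018, -0.066, -0.11], "twist": 30, "fingers": 0.42},
    {"offset": [0.024, -0.09, -0.11], "twist": 37, "fingers": 0.42},
    {"offset": [0.03, -0.114, -0.11], "twist": 44, "fingers": 0.42},
    {"offset": [0.036, -0.138, -0.11], "twist": 51, "fingers": 0.42},
    {"offset": [0.042, -0.162, -0.11], "twist": 58, "fingers": 0.42},
    {"offset": [0.048, -0.186, -0.11], "twist": 65, "fingers": 0.42},
    {"offset": [0.055, -0.21, -0.11], "twist": 72, "fingers": 0.42},
    {"offset": [0.062, -0.23, -0.11], "twist": 79, "fingers": 0.42},
    {"offset": [0.067, -0.245, -0.11], "twist": 86, "fingers": 0.42},
    {"offset": [0.067, -0.249, -0.11], "twist": 89.8, "fingers": 0.42},
    {"offset": [0.067, -0.249, -0.11], "twist": 89.8, "fingers": 0.42},
    {"offset": [0.067, -0.249, -0.11], "twist": 89.8, "fingers": 0.42}
  ]
}}

```text
clock: 20.7
ee_pos: [482.3, -51.5, 115.7]
eef_rot: [3.141, 0.0, 1.915]
wrist_force: [0.4, -0.4, -1.3]
finger_gap: 0.505
```

```bash
python3 - <<'E'
from h import *
w=r.camera("wrist"); o=r.get_obs(); print(o["ee_pos"],np.degrees(o["eef_rot"][2]),o["finger_gap"],inbed(o["ee_pos"]))
save(w,"hover.png",s=1.5)
for n in("wrist","top"):
    r.camera(n)
    for t in("bed_top","fin","jaw"): print(n,t,[(np.round(d["point"],1),inbed(d["point"]).round(1),round(d["conf"],2)) for d in r.mark_of(t,n)])
E
```

```text
[482.20875158 -51.13691207 115.58808342] 109.75175240361689 0.5059301159313174 [-0.45139699 10.63046604]
wrist bed_top []
wrist fin [(array([483.6, -48.5, 124.6]), array([ 1.7, 12.6]), 0.59)]
wrist jaw [(array([ 521.6, -150.5,   31.1]), array([  3.3, -96.2]), 0.96)]
top bed_top [(array([489.5, -58.2,  30.3]), array([4. , 1.5]), 0.67)]
top fin []
top jaw [(array([352.1, 478.5,  -2.2]), array([ 54.6, 553.2]), 0.21)]
```

View pics/hover.png

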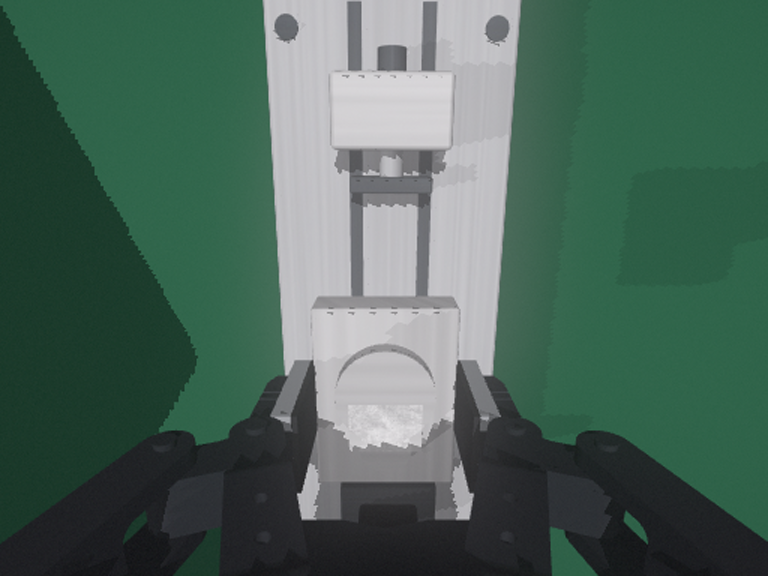

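The hover view shows the bed edges (264–519 at the top), pad bar at (350–433, 178–193), stop block at (331–453, 72–150), and the plate held profile up, roughly on axis. I'll turn these pixels into bed coordinates.

```bash
python3 - <<'E'
from h import *
w=r.camera("wrist"); o=r.get_obs(); print(o["ee_pos"],inbed(o["ee_pos"]))
T=np.linalg.inv(w["camera_from_world"]); print("cam",inbed(T[:3,3]),T[2,3])
def f(u,v,z): return inbed(back(w,[u/1.5,v/1.5],z)[0]).round(1)
print("bed L/R top", f(264.5,10,30),f(518.5,10,30)); print("bed L/R low",f(284,340,30),f(496,340,30))
print("slots",f(354,40,30),f(429.5,40,30),f(357,250,30),f(423.5,250,30))
for v in(178,192.5): print("pad row",v,[(z,f(350,v,z).tolist(),f(433,v,z).tolist()) for z in (30,46)])
print("stop",f(331,72,48),f(453,72,48),f(331,148,48),f(453,148,48))
print("plate far edge z~(tcp+10)",f(314,308,o["ee_pos"][2]+9),f(458,308,o["ee_pos"][2]+9))
g=w["image"].astype(int).sum(2)//3; print([(i,int(g[i,262])) for i in range(95,150,2)])
E
```

```text
[482.2119867  -51.23911922 115.29411388] [-0.48263487 10.53309581]
cam [-0.21945174 82.12093809] 257.9277833451171
bed L/R top [-50.8 141.2] [ 56.6 141.3]
bed L/R low [-51.4  -8.2] [57.  -8.2]
slots [-13.1 129.8] [ 19.3 129.9] [-13.3  38.4] [18.8 38.4]
pad row 178 [(30, [-16.0, 72.3], [22.5, 72.3]), (46, [-14.9, 73.0], [20.9, 73.0])]
pad row 192.5 [(30, [-16.2, 65.7], [22.6, 65.7]), (46, [-15.0, 66.8], [21.0, 66.8])]
stop [-21.6 114.5] [ 27.5 114.5] [-22.5  85.3] [28.7 85.3]
plate far edge z~(tcp+10) [-20.8  39.2] [21.5 39.2]
[(95, 205), (97, 205), (99, 170), (101, 126), (103, 125), (105, 126), (107, 181), (109, 182), (111, 182), (113, 181), (115, 181), (117, 181), (119, 108), (121, 110), (123, 112), (125, 111), (127, 110), (129, 100), (131, 128), (133, 127), (135, 126), (137, 128), (139, 189), (141, 189), (143, 190), (145, 189), (147, 189), (149, 189)]
```

The bed centreline sits at +2.9 mm in my frame on every feature (edges, slots, pad, stop). The pad face is at y ≈ 67 mm. I'll shift 2.7 mm, lower 80 mm and release.

Request:
{"name": "jog_arm", "arguments": {
  "rows": [
    {"offset": [0, 0.001, 0.02], "twist": 0, "fingers": 0.42},
    {"offset": [0, 0.0027, 0.045], "twist": 0, "fingers": 0.42},
    {"offset": [0, 0.0027, 0.065], "twist": 0, "fingers": 0.42},
    {"offset": [0, 0.0027, 0.075], "twist": 0, "fingers": 0.42},
    {"offset": [0, 0.0027, 0.079], "twist": 0, "fingers": 0.42},
    {"offset": [0, 0.0027, 0.0803], "twist": 0, "fingers": 0.42},
    {"offset": [0, 0.0027, 0.0803], "twist": 0, "fingers": 0.42},
    {"offset": [0, 0.0027, 0.0803], "twist": 0, "fingers": 0.42}
  ]
}}

```text
clock: 21.87
ee_pos: [485.4, -50.7, 35.7]
eef_rot: [3.141, 0.001, 1.913]
wrist_force: [0.3, -0.3, -1.3]
finger_gap: 0.505
```

Request:
{"name": "jog_arm", "arguments": {
  "rows": [
    {"offset": [0, 0, 0], "twist": 0, "fingers": 0.54},
    {"offset": [0, 0, 0], "twist": 0, "fingers": 0.6},
    {"offset": [0, 0, 0], "twist": 0, "fingers": 0.7},
    {"offset": [0, 0, -0.01], "twist": 0, "fingers": 0.75},
    {"offset": [0, 0, -0.04], "twist": 0, "fingers": 0.85},
    {"offset": [0, 0, -0.08], "twist": 0, "fingers": 1},
    {"offset": [0, 0, -0.11], "twist": 0, "fingers": 1},
    {"offset": [0, 0, -0.11], "twist": 0, "fingers": 1},
    {"offset": [0, 0, -0.11], "twist": 0, "fingers": 1}
  ]
}}

```text
clock: 22.62
ee_pos: [486.2, -50.9, 146.9]
eef_rot: [3.138, 0.002, 1.913]
wrist_force: [-0.9, 1.1, -0.9]
finger_gap: 1.004
```

```bash
python3 - <<'E'
from h import *
w=r.camera("wrist"); o=r.get_obs(); print(o["ee_pos"],inbed(o["ee_pos"]),np.degrees(o["eef_rot"][2]))
save(w,"placed.png",s=1.5)
print([(np.round(d["point"],1),inbed(d["point"]).round(1),round(d["conf"],2)) for t in("jaw","fin") for d in r.mark_of(t,"wrist")])
E
```

```text
[485.05253056 -50.60899069 145.45384339] [ 2.40469824 10.17384819] 109.59929315750166
[(array([ 517.3, -153.3,   26.9]), array([ -1.7, -97.4]), 0.77), (array([ 523. , -152.2,   76.8]), array([  4.1, -98.3]), 0.76)]
```

View pics/placed.png

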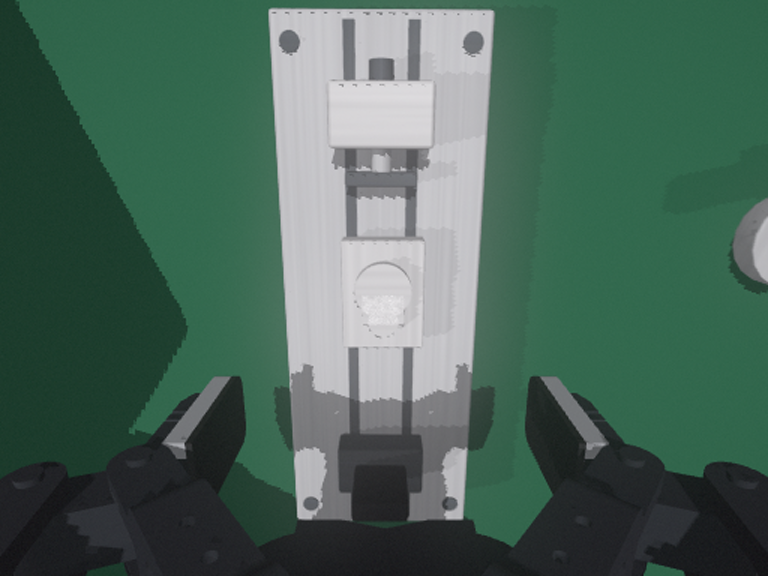

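```bash
python3 - <<'E'
from h import *
w=r.camera("wrist")
def f(u,v,z): return inbed(back(w,[u/1.5,v/1.5],z)[0]).round(1)
print("bed end y, x", f(270,10,30),f(494,10,30),"low end",f(299,519,30),f(465,519,30))
print("pad front",f(345,187,46),f(416,187,46))
print("plate corners top z44", f(342,241,44),f(424,240,44),f(345,347,44),f(422,347,44))
print("jaw face top z48",f(340,435,48),f(421,435,48)," fin",f(353,467,82),f(409,467,82),f(352,520,82))
E
```

```text
bed end y, x [-52.7 149.1] [ 54.  149.1] low end [ -53.8 -143.5] [  53.9 -143.6]
pad front [-17.6  67.7] [17.3 67.7]
plate corners top z44 [-20.   40.6] [22.  41.1] [-19.8 -17.8] [ 22.3 -17.8]
jaw face top z48 [-23.6 -70. ] [ 22.5 -70.1]  fin [-14.  -66.5] [ 14.  -66.6] [-15.1 -98.5]
```

Placed: profile up, plate centre within about 1 mm of the bed axis, spanning y −18 to 41. The pad face is at about 67.7 and the fin at about −98. I'll grip the fin.

Request:
{"name": "jog_arm", "arguments": {
  "rows": [
    {"offset": [-0.03, 0, 0], "twist": 0, "fingers": 0.8},
    {"offset": [-0.065, -0.001, 0], "twist": 0, "fingers": 0.7},
    {"offset": [-0.095, -0.0015, 0], "twist": 0, "fingers": 0.7},
    {"offset": [-0.108, -0.0015, 0], "twist": 0, "fingers": 0.7},
    {"offset": [-0.108, -0.0015, 0.03], "twist": 0, "fingers": 0.7},
    {"offset": [-0.108, -0.0015, 0.065], "twist": 0, "fingers": 0.7},
    {"offset": [-0.108, -0.0015, 0.084], "twist": 0, "fingers": 0.6},
    {"offset": [-0.108, -0.0015, 0.086], "twist": 0, "fingers": 0.4},
    {"offset": [-0.108, -0.0015, 0.086], "twist": 0, "fingers": 0.25},
    {"offset": [-0.108, -0.0015, 0.086], "twist": 0, "fingers": 0.25},
    {"offset": [-0.108, -0.0015, 0.086], "twist": 0, "fingers": 0.25},
    {"offset": [-0.108, -0.0015, 0.086], "twist": 0, "fingers": 0.25}
  ],
  "newtons": 60
}}

```text
clock: 23.82
ee_pos: [519.2, -151.1, 57.5]
eef_rot: [-3.141, -0.004, 1.914]
wrist_force: [8.1, 2.5, -32.5]
finger_gap: 0.33
```

```bash
cat >> h.py <<'E'
def fy():
    o=r.get_obs(); f=o["wrist_force"]; print("gap",round(float(o["finger_gap"]),3),"bed",inbed(o["ee_pos"]).round(1),"z",o["ee_pos"][2].round(1),"Fbed x,y,z",round(f[0]*np.cos(YB)+f[1]*np.sin(YB),1),round(-f[0]*np.sin(YB)+f[1]*np.cos(YB),1),f[2].round(1),"t",o["clock"].round(2))
E
python3 -c "
from h import *
fy(); w=r.camera('wrist'); fy(); save(w,'grip.png')"
```

```text
Traceback (most recent call last):
  File "h.py", line 64, in fy
    o=r.get_obs(); f=o["wrist_force"]; print("gap",round(float(o["finger_gap"]),3),"bed",inbed(o["ee_pos"]).round(1),"z",o["ee_pos"][2].round(1),"Fbed x,y,z",round(f[0]*np.cos(YB)+f[1]*np.sin(YB),1),round(-f[0]*np.sin(YB)+f[1]*np.cos(YB),1),f[2].round(1),"t",o["clock"].round(2))
                                                                                                                                                                                                                                                                   ^^^^^^^^^^^^^^^^
AttributeError: 'float' object has no attribute 'round'
```

```bash
sed -i 's/o\["clock"\].round(2)/round(float(o["clock"]),2)/' h.py; python3 -c "
from h import *
fy(); w=r.camera('wrist'); fy(); save(w,'grip.png')"
```

```text
gap 0.33 bed [  0.9 -95.9] z 57.5 Fbed x,y,z 8.5 -0.3 -32.5 t 23.82
gap 0.34 bed [  0.8 -96. ] z 57.5 Fbed x,y,z 9.1 -1.3 -31.8 t 23.87
```

Request:
{"name": "jog_arm", "arguments": {
  "rows": [
    {"offset": [0, 0.001, 0.001], "twist": 0, "fingers": 0.25},
    {"offset": [0, 0.001, 0.002], "twist": 0, "fingers": 0.25},
    {"offset": [0, 0.001, 0.002], "twist": 0, "fingers": 0.25}
  ]
}}

```text
clock: 24.12
ee_pos: [519.3, -151.1, 57.4]
eef_rot: [-3.14, -0.003, 1.913]
wrist_force: [-3.4, 4.7, -5.0]
finger_gap: 0.335
```

```bash
python3 -c "
from h import *
fy()"
```

```text
gap 0.335 bed [  1. -96.] z 57.4 Fbed x,y,z -1.7 5.5 -5.0 t 24.12
```

Request:
{"name": "jog_arm", "arguments": {
  "rows": [
    {"offset": [0.004, 0, 0], "twist": 0, "fingers": 0.25},
    {"offset": [0.01, 0, 0], "twist": 0, "fingers": 0.25},
    {"offset": [0.018, 0, 0], "twist": 0, "fingers": 0.25},
    {"offset": [0.026, 0, 0], "twist": 0, "fingers": 0.25},
    {"offset": [0.034, 0, 0], "twist": 0, "fingers": 0.25},
    {"offset": [0.042, 0, 0], "twist": 0, "fingers": 0.25},
    {"offset": [0.048, 0, 0], "twist": 0, "fingers": 0.25},
    {"offset": [0.052, 0, 0], "twist": 0, "fingers": 0.25}
  ]
}}

```text
clock: 24.78
ee_pos: [503.1, -104.9, 57.4]
eef_rot: [-3.14, 0.004, 1.912]
wrist_force: [2.5, -10.6, -17.2]
finger_gap: 0.339
```

```bash
python3 - <<'E'
from h import *
fy(); w=r.camera("wrist"); fy()
g=w["image"].astype(int).sum(2)//3
print([(i,int(g[i,245]),int(g[i,265])) for i in range(100,300,3)])
E
```

```text
gap 0.339 bed [  1.2 -47.1] z 57.4 Fbed x,y,z -1.2 -10.8 -17.2 t 24.78
gap 0.334 bed [  1.3 -46.4] z 57.4 Fbed x,y,z -1.9 -6.5 -15.9 t 24.83
[(100, 216, 216), (103, 215, 215), (106, 210, 211), (109, 210, 211), (112, 213, 214), (115, 215, 215), (118, 215, 215), (121, 212, 212), (124, 209, 208), (127, 212, 213), (130, 213, 213), (133, 216, 211), (136, 228, 219), (139, 226, 223), (142, 234, 224), (145, 231, 223), (148, 230, 223), (151, 227, 223), (154, 223, 230), (157, 220, 226), (160, 220, 226), (163, 220, 211), (166, 223, 227), (169, 207, 207), (172, 206, 205), (175, 148, 209), (178, 208, 209), (181, 208, 180), (184, 206, 185), (187, 206, 208), (190, 206, 207), (193, 205, 206), (196, 152, 152), (199, 192, 133), (202, 191, 194), (205, 191, 188), (208, 179, 181), (211, 179, 181), (214, 178, 181), (217, 86, 85), (220, 83, 82), (223, 81, 79), (226, 99, 99), (229, 96, 90), (232, 97, 96), (235, 97, 96), (238, 93, 91), (241, 96, 94), (244, 51, 50), (247, 50, 45), (250, 48, 45), (253, 46, 43), (256, 45, 41), (259, 41, 38), (262, 40, 39), (265, 41, 39), (268, 40, 37), (271, 38, 38), (274, 38, 37), (277, 43, 41), (280, 44, 43), (283, 43, 41), (286, 42, 43), (289, 42, 42), (292, 44, 43), (295, 43, 42), (298, 38, 37)]
```

Request:
{"name": "jog_arm", "arguments": {
  "rows": [
    {"offset": [0.005, 0, 0.001], "twist": 0, "fingers": 0.25},
    {"offset": [0.01, 0, 0.001], "twist": 0, "fingers": 0.25},
    {"offset": [0.014, 0, 0.001], "twist": 0, "fingers": 0.25},
    {"offset": [0.018, 0, 0.001], "twist": 0, "fingers": 0.25},
    {"offset": [0.022, 0, 0.001], "twist": 0, "fingers": 0.25},
    {"offset": [0.026, 0, 0.001], "twist": 0, "fingers": 0.25},
    {"offset": [0.03, 0, 0.001], "twist": 0, "fingers": 0.25},
    {"offset": [0.033, 0, 0.001], "twist": 0, "fingers": 0.25},
    {"offset": [0.035, 0, 0.001], "twist": 0, "fingers": 0.25},
    {"offset": [0.035, 0, 0.001], "twist": 0, "fingers": 0.25}
  ]
}}

```text
clock: 25.67
ee_pos: [491.8, -72.5, 57.3]
eef_rot: [-3.141, 0.005, 1.912]
wrist_force: [-2.4, -8.1, -2.8]
finger_gap: 0.335
```

```bash
python3 - <<'E'
from h import *
fy(); w=r.camera("wrist"); fy()
im=cv2.resize(w["image"][60:260,150:360,::-1],None,fx=3,fy=3,interpolation=cv2.INTER_CUBIC); cv2.imwrite("pics/near.png",im); print(im.shape)
E
```

```text
gap 0.335 bed [  1.4 -12.7] z 57.3 Fbed x,y,z -5.0 -6.8 -2.8 t 25.67
gap 0.337 bed [  1.5 -12.7] z 57.3 Fbed x,y,z -4.1 -8.2 -3.1 t 25.72
(600, 630, 3)
```

View pics/near.png

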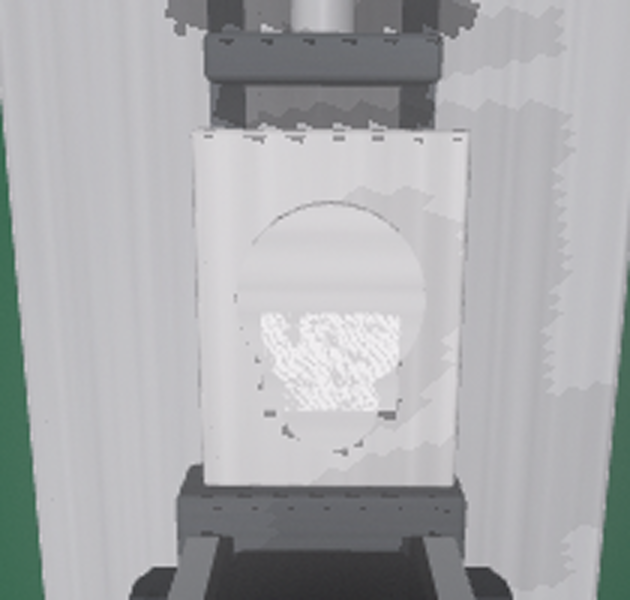

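The plate is flush with the jaw (edge row ~487) and its front edge is at row ~134. The pad front is at about 75–82 and centred. I'll compute the remaining gap.

```bash
python3 - <<'E'
from h import *
w=r.camera("wrist"); T=np.linalg.inv(w["camera_from_world"]); print("cam",inbed(T[:3,3]),T[2,3])
def f(u,v,z): return inbed(back(w,[u/3+150,v/3+60],z)[0]).round(1)
print("pad",f(205,75,46),f(441,75,46),f(205,83,46),f(323,83,30)); print("plate",f(193,134,44),f(469,134,44),f(205,487,44),f(455,487,44)); print("bed edges",f(40,500,30),f(604,500,30))
g=w["image"].astype(int).sum(2)//3; print([(i,int(g[i,230]),int(g[i,265])) for i in range(66,112)])
fy()
E
```

```text
cam [ 1.93016041 59.51025231] 199.59266836693334
pad [-15.3  67. ] [20.5 67. ] [-15.4  65.9] [ 2.6 66.5]
plate [-17.8  58.4] [25.4 58.4] [-18.   -0.6] [25.5 -0.6]
bed edges [-51.3  -8.6] [56.1 -8.7]
[(66, 83, 156), (67, 81, 155), (68, 80, 155), (69, 81, 154), (70, 101, 154), (71, 102, 101), (72, 107, 108), (73, 109, 82), (74, 110, 111), (75, 109, 112), (76, 108, 113), (77, 109, 111), (78, 107, 112), (79, 109, 111), (80, 109, 110), (81, 107, 109), (82, 109, 109), (83, 108, 109), (84, 107, 107), (85, 99, 102), (86, 89, 91), (87, 75, 76), (88, 80, 86), (89, 84, 124), (90, 84, 125), (91, 85, 126), (92, 86, 125), (93, 86, 125), (94, 86, 124), (95, 87, 126), (96, 87, 126), (97, 88, 114), (98, 87, 113), (99, 89, 113), (100, 88, 115), (101, 85, 114), (102, 110, 177), (103, 190, 184), (104, 203, 204), (105, 210, 210), (106, 209, 210), (107, 209, 210), (108, 209, 211), (109, 210, 210), (110, 209, 210), (111, 210, 210)]
gap 0.329 bed [  1.5 -12.7] z 57.3 Fbed x,y,z -5.0 -8.0 -3.2 t 25.77
```

Centred on the pad (plate 3.8, pad 2.6, bed 2.4) with a gap of about 7.5 mm. I'll advance in small steps and watch the force.

Request:
{"name": "jog_arm", "arguments": {
  "rows": [
    {"offset": [0.001, 0, 0], "twist": 0, "fingers": 0.25},
    {"offset": [0.002, 0, 0], "twist": 0, "fingers": 0.25},
    {"offset": [0.003, 0, 0], "twist": 0, "fingers": 0.25},
    {"offset": [0.004, 0, 0], "twist": 0, "fingers": 0.25}
  ]
}}

```text
clock: 26.1
ee_pos: [490.7, -69.3, 57.3]
eef_rot: [-3.141, 0.006, 1.911]
wrist_force: [-1.8, -11.4, -4.3]
finger_gap: 0.336
```

```bash
python3 -c "
from h import *
fy()"
```

```text
gap 0.336 bed [ 1.5 -9.3] z 57.3 Fbed x,y,z -5.5 -10.1 -4.3 t 26.1
```

Request:
{"name": "jog_arm", "arguments": {
  "rows": [
    {"offset": [0.001, 0, 0], "twist": 0, "fingers": 0.25},
    {"offset": [0.002, 0, 0], "twist": 0, "fingers": 0.25},
    {"offset": [0.003, 0, 0], "twist": 0, "fingers": 0.25},
    {"offset": [0.004, 0, 0], "twist": 0, "fingers": 0.25}
  ]
}}

```text
clock: 26.43
ee_pos: [489.4, -65.6, 57.3]
eef_rot: [-3.141, 0.006, 1.911]
wrist_force: [-1.7, -12.1, -5.2]
finger_gap: 0.34
```

```bash
python3 -c "
from h import *
fy()"
```

```text
gap 0.34 bed [ 1.5 -5.4] z 57.3 Fbed x,y,z -5.7 -10.9 -5.2 t 26.43
```

Request:
{"name": "jog_arm", "arguments": {
  "rows": [
    {"offset": [0.001, 0, 0], "twist": 0, "fingers": 0.25},
    {"offset": [0.002, 0, 0], "twist": 0, "fingers": 0.25}
  ]
}}

```text
clock: 26.6
ee_pos: [488.9, -64.0, 57.4]
eef_rot: [-3.141, 0.007, 1.911]
wrist_force: [-0.8, -13.9, -4.7]
finger_gap: 0.337
```

```bash
python3 - <<'E'
from h import *
fy(); w=r.camera("wrist"); fy()
g=w["image"].astype(int).sum(2)//3; print([(i,int(g[i,230]),int(g[i,250]),int(g[i,265])) for i in range(60,112)])
E
```

```text
gap 0.337 bed [ 1.5 -3.7] z 57.4 Fbed x,y,z -5.4 -12.8 -4.7 t 26.6
gap 0.336 bed [ 1.5 -3.5] z 57.3 Fbed x,y,z -6.4 -12.5 -5.5 t 26.65
[(60, 185, 187, 188), (61, 173, 174, 175), (62, 158, 159, 161), (63, 135, 137, 138), (64, 114, 116, 116), (65, 115, 115, 114), (66, 114, 126, 114), (67, 114, 134, 113), (68, 110, 136, 111), (69, 85, 135, 111), (70, 87, 134, 113), (71, 86, 135, 111), (72, 86, 180, 113), (73, 86, 181, 154), (74, 86, 181, 154), (75, 87, 181, 155), (76, 86, 181, 155), (77, 86, 181, 154), (78, 87, 181, 156), (79, 86, 181, 155), (80, 85, 181, 155), (81, 86, 180, 154), (82, 86, 180, 154), (83, 84, 181, 155), (84, 86, 181, 154), (85, 86, 181, 154), (86, 86, 181, 154), (87, 102, 104, 102), (88, 110, 109, 110), (89, 112, 113, 110), (90, 111, 113, 115), (91, 113, 113, 113), (92, 111, 114, 115), (93, 110, 113, 114), (94, 112, 113, 115), (95, 112, 112, 114), (96, 111, 113, 114), (97, 111, 112, 113), (98, 112, 112, 113), (99, 110, 111, 113), (100, 110, 113, 114), (101, 102, 103, 105), (102, 91, 93, 95), (103, 125, 178, 130), (104, 136, 204, 202), (105, 209, 201, 179), (106, 209, 199, 168), (107, 209, 209, 209), (108, 209, 210, 210), (109, 209, 210, 210), (110, 209, 210, 210), (111, 208, 210, 210)]
```

```bash
python3 - <<'E'
from h import *
w=r.camera("wrist"); fy()
f=lambda v,z: inbed(back(w,[255,v],z)[0])[1].round(2)
print("pad front",f(101,46),"pad back",f(87,46),"block front",f(62.5,48),f(62.5,60)," plate",f(103.5,44))
E
python3 - <<'E'
import cv2,numpy as np
im=cv2.imread("pics/placed.png"); im=cv2.resize(im,(512,384),interpolation=cv2.INTER_AREA); g=im.astype(int).sum(2)//3
print([(i,int(g[i,240]),int(g[i,253]),int(g[i,270])) for i in range(92,130)])
E
```

```text
gap 0.331 bed [ 1.5 -3.5] z 57.3 Fbed x,y,z -5.7 -12.0 -3.7 t 26.7
pad front 69.19 pad back 75.3 block front 85.42 84.11  plate 68.08
[(92, 209, 210, 209), (93, 209, 209, 209), (94, 208, 209, 210), (95, 209, 209, 211), (96, 202, 204, 205), (97, 183, 185, 187), (98, 152, 155, 158), (99, 130, 133, 120), (100, 134, 137, 115), (101, 135, 137, 114), (102, 136, 138, 114), (103, 135, 160, 115), (104, 135, 193, 115), (105, 135, 197, 114), (106, 135, 195, 114), (107, 135, 195, 114), (108, 130, 196, 110), (109, 134, 195, 107), (110, 137, 196, 107), (111, 140, 195, 111), (112, 163, 195, 146), (113, 182, 195, 156), (114, 120, 173, 120), (115, 110, 120, 110), (116, 114, 115, 118), (117, 115, 116, 119), (118, 115, 117, 118), (119, 114, 116, 117), (120, 114, 115, 116), (121, 113, 115, 116), (122, 112, 114, 116), (123, 108, 109, 111), (124, 112, 111, 98), (125, 131, 132, 107), (126, 135, 135, 109), (127, 133, 136, 108), (128, 127, 135, 108), (129, 133, 135, 108)]
```

Contact made. The pad image has moved about 2.2 mm and the force is up about 2 N, so the two agree. Pushing about 3 mm more.

Request:
{"name": "jog_arm", "arguments": {
  "rows": [
    {"offset": [0.001, 0, 0], "twist": 0, "fingers": 0.25},
    {"offset": [0.002, 0, 0], "twist": 0, "fingers": 0.25},
    {"offset": [0.003, 0, 0], "twist": 0, "fingers": 0.25},
    {"offset": [0.0033, 0, 0], "twist": 0, "fingers": 0.25}
  ]
}}

```text
clock: 27.03
ee_pos: [487.9, -61.3, 57.3]
eef_rot: [-3.141, 0.008, 1.911]
wrist_force: [-0.8, -16.8, -7.3]
finger_gap: 0.336
```

```bash
python3 - <<'E'
from h import *
fy(); w=r.camera("wrist"); fy()
g=w["image"].astype(int).sum(2)//3; print([(i,int(g[i,230]),int(g[i,250]),int(g[i,265])) for i in list(range(64,76))+list(range(90,115))])
np.save("cam.npy",w["camera_from_world"])
E
```

```text
gap 0.336 bed [ 1.5 -0.9] z 57.3 Fbed x,y,z -6.3 -15.5 -7.3 t 27.03
gap 0.336 bed [ 1.5 -0.9] z 57.3 Fbed x,y,z -6.6 -15.9 -6.4 t 27.08
[(64, 207, 207, 208), (65, 209, 207, 208), (66, 200, 201, 201), (67, 188, 189, 191), (68, 176, 177, 179), (69, 162, 165, 164), (70, 138, 142, 143), (71, 114, 116, 118), (72, 116, 115, 117), (73, 115, 135, 114), (74, 115, 136, 114), (75, 88, 135, 114), (90, 112, 89, 89), (91, 112, 116, 115), (92, 112, 114, 115), (93, 111, 113, 115), (94, 112, 114, 115), (95, 110, 113, 114), (96, 111, 114, 115), (97, 112, 113, 114), (98, 110, 113, 114), (99, 109, 111, 113), (100, 111, 113, 115), (101, 101, 103, 106), (102, 91, 95, 96), (103, 125, 125, 113), (104, 135, 203, 138), (105, 143, 210, 210), (106, 143, 209, 209), (107, 207, 209, 209), (108, 208, 210, 209), (109, 208, 210, 210), (110, 208, 210, 210), (111, 208, 210, 210), (112, 208, 210, 209), (113, 207, 210, 209), (114, 208, 210, 210)]
```

Pad pressed in about 4.8 mm by both position and force. I'll ease the arm's push, release, and rise.

Request:
{"name": "jog_arm", "arguments": {
  "rows": [
    {"offset": [-0.001, 0, 0], "twist": 0, "fingers": 0.25},
    {"offset": [-0.002, 0, 0], "twist": 0, "fingers": 0.25},
    {"offset": [-0.003, 0, 0], "twist": 0, "fingers": 0.3},
    {"offset": [-0.003, 0, 0], "twist": 0, "fingers": 0.45},
    {"offset": [-0.003, 0, 0], "twist": 0, "fingers": 0.6},
    {"offset": [-0.003, 0, -0.01], "twist": 0, "fingers": 0.7},
    {"offset": [-0.003, 0, -0.04], "twist": 0, "fingers": 0.8},
    {"offset": [-0.003, 0, -0.08], "twist": 0, "fingers": 0.9},
    {"offset": [-0.003, 0, -0.12], "twist": 0, "fingers": 1},
    {"offset": [-0.003, 0, -0.12], "twist": 0, "fingers": 1},
    {"offset": [-0.003, 0, -0.12], "twist": 0, "fingers": 1}
  ]
}}

```text
clock: 28.0
ee_pos: [490.2, -61.1, 178.9]
eef_rot: [3.136, 0.003, 1.913]
wrist_force: [-0.2, 0.5, -0.3]
finger_gap: 1.001
```

```bash
python3 - <<'E'
from h import *
fy(); w=r.camera("wrist"); fy(); save(w,"final.png",s=1.5)
f=lambda u,v,z: inbed(back(w,[u,v],z)[0])[1].round(2)
g=w["image"].astype(int).sum(2)//3; print([(i,int(g[i,235]),int(g[i,253]),int(g[i,268])) for i in range(90,140)])
s=r.camera("top")
for t in ("ring_gauge","jar","brush"): print(t,[(np.round(d["point"]),round(d["conf"],2)) for d in r.search_frame(t,"top")][:1])
E
```

```text
gap 1.001 bed [ 3.8 -1.4] z 178.9 Fbed x,y,z -0.0 0.5 -0.3 t 28.0
gap 1.001 bed [ 2.6 -0.7] z 177.1 Fbed x,y,z -0.8 0.9 -0.9 t 28.05
[(90, 101, 204, 121), (91, 101, 204, 121), (92, 101, 205, 120), (93, 107, 156, 116), (94, 119, 127, 127), (95, 100, 129, 129), (96, 125, 129, 130), (97, 125, 127, 129), (98, 123, 127, 129), (99, 124, 126, 127), (100, 123, 127, 127), (101, 114, 119, 121), (102, 128, 125, 118), (103, 223, 153, 150), (104, 224, 219, 217), (105, 224, 219, 216), (106, 224, 220, 216), (107, 223, 219, 216), (108, 224, 219, 216), (109, 224, 219, 216), (110, 224, 220, 216), (111, 224, 220, 216), (112, 224, 219, 216), (113, 223, 219, 217), (114, 223, 219, 216), (115, 224, 215, 206), (116, 223, 211, 205), (117, 223, 221, 205), (118, 223, 222, 205), (119, 223, 222, 205), (120, 223, 220, 205), (121, 223, 217, 205), (122, 223, 216, 211), (123, 223, 216, 216), (124, 223, 218, 218), (125, 223, 219, 219), (126, 223, 221, 221), (127, 223, 221, 222), (128, 223, 222, 221), (129, 223, 220, 220), (130, 222, 217, 218), (131, 223, 215, 215), (132, 222, 215, 214), (133, 222, 219, 218), (134, 221, 219, 220), (135, 222, 219, 219), (136, 222, 216, 217), (137, 222, 228, 215), (138, 222, 227, 218), (139, 222, 228, 223)]
ring_gauge [(array([704.,  55.,  18.]), 0.66)]
jar [(array([744., 291.,  70.]), 0.8)]
brush [(array([354., 493.,  18.]), 0.7)]
```

View pics/final.png

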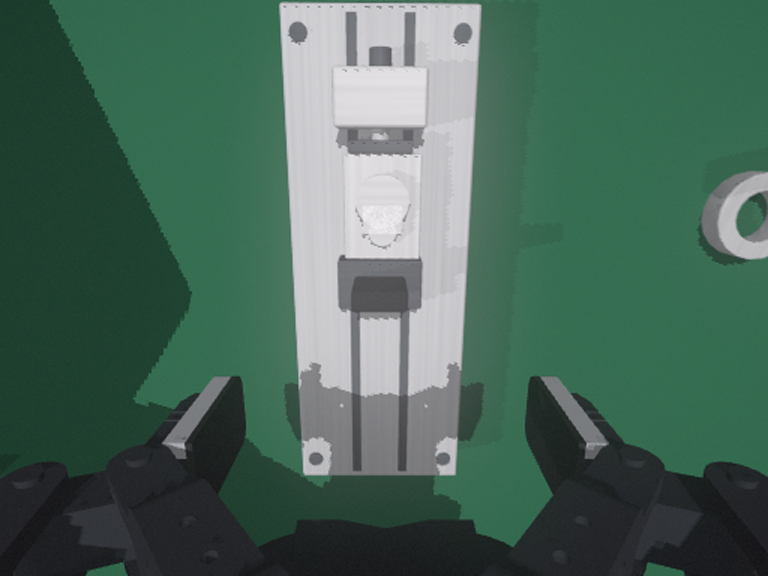

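The final picture shows the plate profile up at (383,207) between the pad (row 148) and the jaw (row 260). It is centred, the rod is about half retracted, and the bystanders are where they were. Handing in.

```bash
python3 -c "
from h import *
r.finish_job(); print(r.get_obs()['clock'])"
```

```text
the job is handed in; nothing more can be done
the job is handed in; nothing more can be done
```

The plate is turned over and clamped on the bed, profile up, and the job is handed in. The arm finished at about 28 s of the 72 s allowed and was touching nothing.

**How it was done:**
- I let the plate pivot in a light end grip and pushed it upright against the bed's end wall.
- I carried it standing to clear table and tipped it over there.
- I then laid it on the bed, let go, and slid the jaw by its fin.

**Final checks:**
- **Position:** in the final picture the plate lies lengthwise between jaw and pad. Its centre was about 1 mm off the pad and bed centreline, measured just before the pad contact.
- **Spring force:** the pad is pressed in about 4.8 mm by pad and jaw travel, and push force rose about 4.8 N over sliding friction. A rougher estimate from the final picture gave about 5.6 mm. All three are near halfway, and the pad is not bottomed.
- **Bystanders:** the ring gauge, jar and brush read within about 3 mm of their starting positions, which is camera noise.

**What went wrong:**
- On the first pivot attempt the plate slipped out and dropped a few centimetres onto the table next to the yellow look-alike. Yellow did not look displaced.
- While I was gripping the fin, the wrist force briefly read about 33 N. I relaxed it before sliding the jaw.
- I viewed 17 pictures against the budget of 10.

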